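# Reset the tripped furnace breaker on the instrument supply console

## Task

On the grey supply console one of the three breakers has tripped: its toggle stands midway, while one neighbour is on and the other is off. Reset it: press its toggle to off and keep pressing, through the spring that lies beyond, until it comes up against the firm stop where the latch sets; then throw it fully on (up the slope, away from the robot) and let go. Feel your way and do not force the plastic toggle, leave the other two breakers as they are, and do not disturb the things standing about.

Things in the scene. Friction and masses are not known exactly. Their poses are not given: they have to be found in the camera images.
- brk_trip_slot (a point): Tripped breaker: centre of its collar's top face, where the toggle comes out. The face slopes 15 degrees, rising away from the robot. This frame is level: x horizontal towards the up-slope (on) side, y along the row, z up; the slope line is x turned 15 degrees up, the face normal z leaned 15 degrees to -x. Breakers stand 90 mm apart; the tripped one can be in any of the three places
- brk_trip: Tripped breaker: black moulded case 76 mm wide (y), 130 mm long up the slope, 6 mm proud of the panel; collar 50 mm wide, 74 mm long, 10 mm above the case. Level frame as brk_trip_slot; origin on the panel, 16 mm below the collar face. A grey 8 mm pin under a clear dome, 50 mm up the slope and 20 mm to +y of the slot, stands 6 mm proud while tripped and drops flush when the latch sets
- brk_trip_tip (a point): Middle of the free end of the tripped toggle, a smooth straight grey bar 20 mm wide (y), 9 mm thick; pivot 25 mm below the collar face on the normal through brk_trip_slot, pivot to end 57 mm, so 32 mm above the collar when upright. z runs along the bar. More than 20 N from the robot breaks it. Once latched it goes on with 3 to 10 N (follow its arc), passes over centre near 0 and snaps on
- brk_trip_lever (a joint): Its angle (rad): 0 square to the face, + up the slope (on, stop at 0.40), - towards the robot (off). Tripped: -0.04 to 0.03, blocked at 0.05. Towards off under 3 N to -0.2..-0.5, then a spring; about 6 mm deeper, at 11 to 16 N felt 10 mm above the collar, it latches, and within 2 mm comes a firm stop. Latch depth varies unseen, -0.35 to -0.74: feel for it. Let go, it returns to off
- brk_on_lever (a joint): Toggle angle of the neighbour that is on (rad, same sense; 0.36 to 0.40). A same-sized breaker; stays where it is put
- brk_off_lever (a joint): Toggle angle of the spare way that is off (rad, same sense; -0.42 to -0.36). A same-sized breaker; stays where it is put
- brk_on_tip (a point): End of the toggle of the breaker that is on; same toggle
- brk_off_tip (a point): End of the toggle of the breaker that is off; same toggle
- console: Grey sheet-steel desk console, 290 mm deep (x), 360 mm wide (y), fixed to the bench; origin under it, on the bench, at the middle of the width; x points from its low front to its back. Its front is at x = -120 mm, 85 mm high; the panel rises at 15 degrees to 144 mm at x = 100 mm, then a level ledge 144 mm high runs back to x = 170 mm
- vial: Small white capped vial, 25 mm across, 45 mm tall, standing on the console's ledge; origin at its foot
- screwdriver: Black-handled screwdriver, 170 mm long, lying along the ledge
- bottle: White plastic jar-bottle, 72 mm across, 150 mm tall, on the bench left of the console; origin at its foot
- beaker: Glass beaker, 68 mm across, 85 mm tall, on the bench right of the console; origin at its foot
- tube_rack: Pale rack with sample tubes, 70 by 190 mm, 94 mm tall, on the bench further right; origin at its foot
- wrench: Steel wrench, 150 mm long, lying on the bench in front of the console
- jar: Amber jar with black lid, 60 mm across, 55 mm tall, on the bench further left; origin at its foot
Not all that is in view belongs to the job. Leave any orange look-alike of the vial alone.

How it is judged:
By the outcome, as a careful person would: the job done as asked, in the order asked, and still so for the second after the job is handed in, with the robot touching nothing.
It also fails if it takes over 54 s, if anything falls off the work surface, if the arm or the gripper's body presses on something with over 40 N, if the wrist force passes 120 N, or if a joint passes its speed limit or range.

## Robot

A 7-joint arm with a two-finger parallel gripper is mounted at the origin on the work surface. World frame = base frame: x ahead of the robot, y to its left, z up, the work surface at z = 0. Lengths are in m, angles in rad, forces in N, time in s.
With the tool pointing down it reaches from about 0.4 to 0.875 m from the base axis. Payload 19.3 kg.
Tool frame: the origin (TCP) lies midway between the tips of the shut fingers; the grasp point (between the pads) lies 19 mm behind it; z points along the fingers, y is the line along which they close (so a half turn about z gives the same grasp; the last joint's range is limited). The gripper opens to 85 mm and grips with 20 to 120 N. Pads are 22 mm wide; open, the fingers measure 114 mm over their backs; the gripper's body (76 mm by 85 mm) begins 54 mm behind the grasp point. The pads swing forward as they close: fully open they stand 13 mm farther back than shut.
Start: joints at [1.265, 0.521, -0.036, 1.599, 0.021, 1.021, -0.113], TCP at [0.146, -0.608, 0.231] pointing down, gripper open.
Joint ranges: [-2.91, 2.91], [-0.3, 2.13], [-1.5, 1.42], [0.17, 2.43], [-1.26, 4.41], [0.16, 1.93], [-2.52, 2.52]. Speed limits (rad/s): [1.89, 1.89, 2.39, 2.39, 3.01, 3.01, 3.01].

## Interface

Orientations are given as [roll, pitch, yaw] about the fixed x, y, z axes, in that order (R = Rz(yaw) Ry(pitch) Rx(roll)).
In Python, from workcell import bot gives the robot as it stands.
- The arm moves only by the tool move_arm, never from a script. Its argument "series" is a list of rows, each a list of 3 entries, a list of its own where there are three numbers: the shift along the tool's x, y, z in cm, then the turn, a rotation vector about the tool's x, y, z in rad, then the opening in per cent of the stroke, from 0 (shut) to 100 (fully open). A call has 1 to 20 rows; each row is the pose to reach, as a shift and turn from the pose commanded when the call began, along the tool's axes at that moment; what a row does not reach only later rows make up. A row lasts 1/12 s, in which the tool goes at most 41.7 mm and 7.16 degrees, less where a joint would pass 70% of its speed; a pose out of reach is approached as far as the arm can. A call with a gripper value outside its range is refused whole. The fingers move at their own pace and stop on an object; "squeeze" is the grip in N (left out, the last holds). Time passes only in rows, so rows that repeat a pose let the fingers close. It gives the time, the measured TCP pose, the force, the opening and the grip force at its end, in the units of the state.
- bot.observe(): the state, without advancing time (a new reading comes with each control period).
- bot.grab_frame(name): name is "side" or "top" or "wrist"; returns (picture, depth): 384x512x3 uint8, red, green, blue; 384x512 float32, m along the optical axis (not along the pixel's ray), 0 where there is no reading.
- bot.camera_params(name): a dict with "fovy" (degrees; the focal length in pixels is half the picture's height over the tangent of half this angle, whatever the lens; pixels are square), "cx", "cy" (the principal point, pixels), "R" (3x3) and "t" (3): a world point X has camera coordinates R X + t; the wrist camera has in their place "tool_from_camera" (4x4, takes a point from camera to tool coordinates, whose origin is the TCP and whose axes are the flange's). Camera axes: x right, y down, z forward; pixel columns grow to the right and rows downward; lengths in m; the calibration is good to about 2 mm. A picture is of the moment at which its call begins: read the wrist's pose just before it. camera_params takes no time and is no camera call.
- bot.job_done(): hands the job in; it is judged then, once.
Trained networks look in the newest picture that a camera, given by its name, has taken for a name from the list of things; names that differ only in an ending like _2 or _b are one class to them, and where a whole thing is asked for, a point or a joint stands for the part that bears it (a point fixed in the world has none). Each returns a list of dicts, best first, with "conf" (0 to 1); they miss things now and then, are a little off and sometimes report something else, mostly with a low value. They report only what shows in the picture. A call takes as long as a camera call. They do not tell look-alikes from the thing itself.
- bot.find_in(camera, thing): "bbox" ([left, top, right, bottom] in pixels, round what is visible of it).
- bot.trace(camera, thing): "mask" (384x512 bool, what is visible of it) and "bbox" ([left, top, right, bottom] in pixels, round what is visible of it).
The state is a dict: "clock": time; "qpos": joint angles; "qd": joint speeds; "joint_efforts": joint torques, N m; "position": TCP position; "tool_rot": TCP orientation; "force": force on the tool from outside, world axes, zero at the start; "moment": the same for the moment, N m; "grip_width": finger opening in m; "finger_force": force on a finger pad.
Only numpy, scipy, OpenCV 4.12 (cv2) and the standard library are available. Lean on these libraries where they do the work, as an engineer would, in place of code of your own. Each camera call takes 0.05 s, during which the arm holds its last target. There are 200 camera calls.

## Working session

There is one attempt and no reset: what is moved stays moved. The work goes in short steps, Python scripts to look and compute and a tool call to move; the robot and the scene stay as the last step left them, time stands still between calls to the robot, and variables do not carry over. Pictures are saved under pics/ and viewed, at most 10 in all, crops included, and the job is handed in when it is done.

Besides the shell and the picture viewer there is one more tool, called by a JSON object that holds its "name" and its "arguments", one argument or row to a line. move_arm: Moves the arm, as the interface text tells. Its arguments: {"type":"object","properties":{"series":{"type":"array"},"squeeze":{"type":"number"}},"required":["series"]}

```bash
mkdir -p pics; ls
cat > h.py <<'E'
import numpy as np, cv2
from workcell import bot
from scipy.spatial.transform import Rotation as Ro
def cloud(name, s=None):
    s=bot.observe(); im,d=bot.grab_frame(name); p=bot.camera_params(name)
    f=192/np.tan(np.radians(p['fovy'])/2)
    v,u=np.mgrid[:384,:512]; c=np.stack([(u-p['cx'])/f*d,(v-p['cy'])/f*d,d],-1)
    if 'R' in p: X=(c-np.array(p['t']))@np.array(p['R'])
    else:
        T=np.array(p['tool_from_camera']); c=c@T[:3,:3].T+T[:3,3]
        X=c@Ro.from_euler('xyz',s['tool_rot']).as_matrix().T+np.array(s['position'])
    return im,d,X
E
python3 - <<'E'
from h import *
s=bot.observe(); print({k:np.round(v,3) for k,v in s.items()})
a=[]
for n in ['top','side']:
    im,d,X=cloud(n); np.savez(f'{n}.npz',im=im,d=d,X=X)
    cv2.imwrite(f'pics/{n}.png',im[:,:,::-1])
    for t in ['brk_trip','brk_trip_tip','brk_on_tip','brk_off_tip','console']:
        r=bot.find_in(n,t); print(n,t,[(round(q['conf'],2),np.round(q['bbox']).astype(int).tolist()) for q in r[:4]])
E
```

```text
pics
{'clock': np.float64(0.0), 'qpos': array([ 1.265,  0.522, -0.036,  1.6  ,  0.021,  1.021, -0.113]), 'qd': array([-0.002, -0.   , -0.   ,  0.001, -0.001,  0.001, -0.   ]), 'joint_efforts': array([-1.0000e-03, -9.2710e+01,  1.9790e+00, -3.6993e+01,  1.8000e-02,
        8.0000e-03,  0.0000e+00]), 'position': array([ 0.146, -0.607,  0.231]), 'tool_rot': array([-3.14 ,  0.   ,  0.236]), 'force': array([0.204, 0.389, 0.226]), 'moment': array([-0.025,  0.041, -0.018]), 'finger_force': np.float64(0.0), 'grip_width': np.float64(0.086)}
top brk_trip [(0.55, [177, 179, 204, 227])]
top brk_trip_tip [(0.51, [174, 181, 206, 228]), (0.5, [188, 202, 193, 210])]
top brk_on_tip [(0.49, [218, 195, 227, 209])]
top brk_off_tip [(0.66, [175, 179, 206, 225]), (0.49, [255, 200, 259, 212])]
top console [(0.84, [158, 127, 292, 251])]
side brk_trip [(0.89, [184, 202, 243, 252]), (0.71, [194, 144, 245, 171]), (0.58, [292, 163, 319, 195])]
side brk_trip_tip [(0.67, [186, 202, 243, 255]), (0.61, [210, 213, 219, 227])]
side brk_on_tip [(0.6, [230, 190, 245, 205]), (0.55, [261, 181, 278, 194])]
side brk_off_tip [(0.49, [264, 184, 277, 194])]
side console [(0.88, [138, 142, 319, 304])]
```

Run:
```python
from h import *
a=np.load('top.npz');b=np.load('side.npz')
o=[cv2.resize(z['im'][y:y+150,x:x+200,::-1],(800,600),interpolation=cv2.INTER_CUBIC) for z,x,y in [(a,130,110),(b,130,130)]]
cv2.imwrite('pics/c.png',np.vstack([cv2.resize(q,(500,375)) if 0 else q for q in o])[:, :]) 
cv2.imwrite('pics/c.png',cv2.resize(np.hstack(o),(800,300),interpolation=cv2.INTER_AREA))
for z,px in [(a,[(190,206),(222,202),(257,206),(225,140),(225,240),(165,190),(285,190)]),(b,[(214,218),(237,196),(270,187)])]:
    for u,v in px: print((u,v),np.round(np.median(z['X'][v-1:v+2,u-1:u+2].reshape(-1,3),0),3))
```

```text
(190, 206) [0.554 0.203 0.161]
(222, 202) [0.569 0.123 0.133]
(257, 206) [0.558 0.026 0.138]
(225, 140) [0.74  0.118 0.142]
(225, 240) [0.471 0.116 0.088]
(165, 190) [0.603 0.28  0.125]
(285, 190) [ 0.605 -0.046  0.122]
(214, 218) [0.551 0.21  0.158]
(237, 196) [0.574 0.12  0.157]
(270, 187) [0.544 0.035 0.151]
```

View pics/c.png

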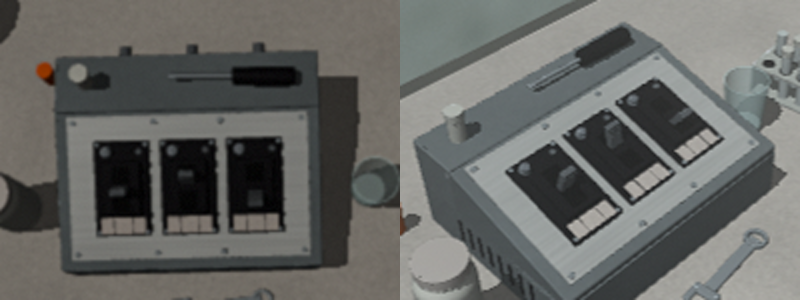

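View pics/side.png

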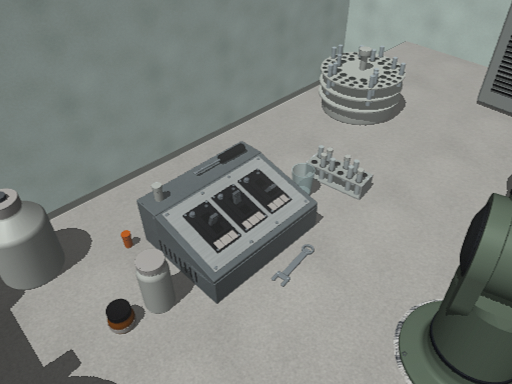

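The left breaker (crop 118,190) stands midway and is the tripped one. The middle one is on and the right one is off. Next I'll fit the panel plane.

```bash
cat >> h.py <<'E'
def delta(pos,R,s=None):
    "shift (cm, tool axes) and rotvec from present pose to pos,R"
    s=bot.observe(); R0=Ro.from_euler('xyz',s['tool_rot']); p=np.array(s['position'])
    return np.round(R0.inv().apply(pos-p)*100,2), np.round((R0.inv()*R).as_rotvec(),3)
E
python3 - <<'E'
from h import *
a=np.load('top.npz');X=a['X']
# panel silver sheet between
m=np.zeros((384,512),bool); m[170:232,168:286]=1
im=a['im'].astype(int); m&=(im.min(-1)>110)
P=X[m]
for _ in range(3):
    c=P.mean(0); n=np.linalg.svd(P-c)[2][2]; n*=np.sign(n[2]); r=(P-c)@n; P=P[abs(r)<.004]
print(len(P),c,n,np.degrees(np.arctan2(-n[1],-n[0])),np.degrees(np.arccos(n[2])))
# left/right edge via console mask
k=bot.grab_frame('top'); q=bot.trace('top','console')[0]['mask'].astype(np.uint8)
box=cv2.minAreaRect(cv2.findNonZero(q)); print(box)
for t in ['brk_on_tip','brk_trip_tip','brk_off_tip']:
    print(t,[(round(z['conf'],2),np.round(z['bbox']).tolist()) for z in bot.find_in('top',t)])
print(bot.camera_params('top')['R'])
# ledge back: bolts row
E
```

```text
148 [0.57839923 0.10024446 0.11711897] [-0.40305222  0.00694395  0.91515064] -0.9870174006160535 23.772871577114643
((223.45848083496094, 189.42213439941406), (114.93388366699219, 134.00621032714844), 88.49256896972656)
brk_on_tip [(0.51, [219.0, 196.0, 229.0, 205.0])]
brk_trip_tip []
brk_off_tip [(0.67, [255.0, 201.0, 258.0, 212.0])]
[[ 0.01046723 -0.99981307 -0.01625633]
 [-0.98213737 -0.00722499 -0.18802655]
 [ 0.18787395  0.01793406 -0.9820294 ]]
```

Run:
```python
from h import *
R=Ro.from_euler('xyz',[np.pi,np.radians(-15),np.radians(-1)])
for p in [(.45,-.35,.33),(.51,.2,.33)]: print(delta(np.array(p),R))
print(np.round(bot.camera_params('wrist')['tool_from_camera'],3),bot.camera_params('wrist')['fovy'])
```

```text
(array([ 35.58, -17.96,  -9.87]), array([-0.033,  0.26 ,  0.252]))
(array([ 54.26, -70.03,  -9.87]), array([-0.033,  0.26 ,  0.252]))
[[-0.    -0.957 -0.291  0.076]
 [ 1.    -0.     0.     0.   ]
 [-0.    -0.291  0.957 -0.143]
 [ 0.     0.     0.     1.   ]] 70.42960361173655
```

{"name": "move_arm", "arguments": {
  "series": [
    [[9,-4.5,-5],[0,0.05,0.06],0],
    [[18,-9,-9],[0,0.1,0.12],0],
    [[27,-14,-9.9],[-0.02,0.15,0.18],0],
    [[35,-18,-9.9],[-0.033,0.2,0.22],0],
    [[37,-24,-9.9],[-0.033,0.26,0.252],0],
    [[40,-32,-9.9],[-0.033,0.26,0.252],0],
    [[43,-40,-9.9],[-0.033,0.26,0.252],0],
    [[46,-48,-9.9],[-0.033,0.26,0.252],0],
    [[49,-56,-9.9],[-0.033,0.26,0.252],0],
    [[52,-64,-9.9],[-0.033,0.26,0.252],0],
    [[54.3,-70,-9.9],[-0.033,0.26,0.252],0],
    [[54.3,-70,-9.9],[-0.033,0.26,0.252],0],
    [[54.3,-70,-9.9],[-0.033,0.26,0.252],0],
    [[54.3,-70,-9.9],[-0.033,0.26,0.252],0],
    [[54.3,-70,-9.9],[-0.033,0.26,0.252],0],
    [[54.3,-70,-9.9],[-0.033,0.26,0.252],0],
    [[54.3,-70,-9.9],[-0.033,0.26,0.252],0],
    [[54.3,-70,-9.9],[-0.033,0.26,0.252],0],
    [[54.3,-70,-9.9],[-0.033,0.26,0.252],0],
    [[54.3,-70,-9.9],[-0.033,0.26,0.252],0]
  ],
  "squeeze": 40
}}

```text
clock: 2.52
position: [0.4869, 0.1179, 0.3271]
tool_rot: [-3.142, -0.263, -0.018]
force: [1.8, -1.2, 0.5]
grip_width: 0.0002
finger_force: 0.0
```

{"name": "move_arm", "arguments": {
  "series": [
    [[1,-4,0],[0,0,0],0],
    [[1.5,-7.5,0],[0,0,0],0],
    [[1.5,-7.5,0],[0,0,0],0],
    [[1.5,-7.5,0],[0,0,0],0],
    [[1.5,-7.5,0],[0,0,0],0],
    [[1.5,-7.5,0],[0,0,0],0]
  ]
}}

```text
clock: 3.02
position: [0.5025, 0.1895, 0.3304]
tool_rot: [3.141, -0.261, -0.019]
force: [-0.7, 0.8, 0.3]
grip_width: -0.0002
finger_force: 0.0
```

Run:
```python
from h import *
im,d,X=cloud('wrist'); np.savez('w.npz',im=im,d=d,X=X); cv2.imwrite('pics/w.png',im[:,:,::-1])
s=bot.observe(); print(s['clock'],s['position'],s['tool_rot'],s['force'])
for t in ['brk_trip','brk_trip_tip','brk_on_tip','brk_off_tip']:
    print(t,[(round(z['conf'],2),np.round(z['bbox']).tolist()) for z in bot.find_in('wrist',t)])
```

```text
3.0667 [0.50262389 0.18940079 0.33050515] [ 3.14117514 -0.26170041 -0.01935481] [ 0.79378995 -0.00681896 -0.67421078]
brk_trip [(0.69, [204.0, 109.0, 265.0, 209.0]), (0.22, [432.0, 121.0, 497.0, 167.0])]
brk_trip_tip [(0.61, [226.0, 158.0, 245.0, 168.0])]
brk_on_tip [(0.78, [298.0, 141.0, 317.0, 162.0])]
brk_off_tip [(0.67, [365.0, 151.0, 392.0, 178.0]), (0.36, [204.0, 110.0, 267.0, 208.0])]
```

View pics/w.png

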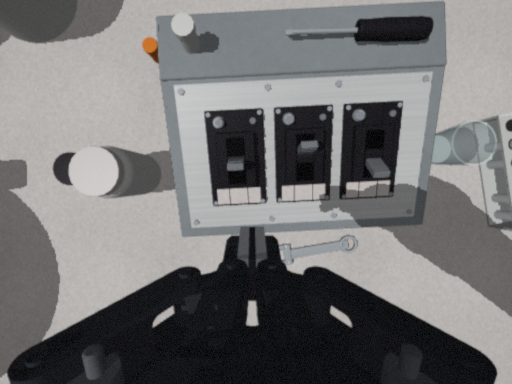

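Wrist view: tripped toggle at about (236,163), on at (308,146), off at (378,168). Next I'll work in panel coordinates using the height map.

Run:
```python
from h import *
a=np.load('w.npz');X=a['X'];im=a['im'].astype(int)
m=np.zeros((384,512),bool); m[85:215,180:425]=1
P=X[m&(im.min(-1)>120)&(a['d']>0)]
for _ in range(6):
    c=P.mean(0); n=np.linalg.svd(P-c,full_matrices=0)[2][2]; n*=np.sign(n[2]); P=P[abs((P-c)@n)<.003]
print(len(P),c,n,np.degrees(np.arccos(n[2])),np.degrees(np.arctan2(-n[1],-n[0])))
# case row direction: dark pixels
D=m&(im.max(-1)<60)&(a['d']>0)
lab,k=cv2.connectedComponents(D.astype(np.uint8))[1],0
Q=[]
for i in range(1,lab.max()+1):
    w=lab==i
    if w.sum()>600:
        v,u=np.where(w);h=(X[w]-c)@n; print(w.sum(),u.min(),u.max(),v.min(),v.max(),np.round(X[w].mean(0),4),np.round(np.percentile(h,[5,25,50,75,95]),4)); 
# rotate to panel coords w/ yaw guesses
for yaw in [-3,-2,-1,0]:
    y=np.radians(yaw);ey=np.array([-np.sin(y),np.cos(y),0]);ey-=n*(ey@n);ey/=np.linalg.norm(ey);es=np.cross(ey,n)
    h=(X-c)@n;S=(X-c)@es;Y=(X-c)@ey
    w=m&(abs(h)<.025)&(a['d']>0)&(im.max(-1)<70)
    hist,e=np.histogram(Y[w],bins=np.arange(-.16,.16,.002)); print(yaw,np.sum(np.diff(hist.astype(float))**2))
```

```text
13031 [0.59476313 0.13970483 0.12250788] [-0.259729   -0.0084597   0.96564449] 15.062154808548778 1.8655358000719118
3814 339 401 102 198 [0.5864 0.0343 0.1292] [0.0038 0.0048 0.0062 0.0148 0.0159]
3908 275 332 106 198 [0.581  0.1206 0.1287] [0.0038 0.0048 0.0063 0.0148 0.016 ]
3895 206 265 109 200 [0.5792 0.2079 0.129 ] [0.0038 0.0048 0.0063 0.0148 0.0159]
-3 54578.0
-2 54802.0
-1 117058.0
0 91472.0
```

Run:
```python
from h import *
a=np.load('w.npz');X=a['X'];im=a['im'].astype(int)
c=np.array([0.59476313,0.13970483,0.12250788]);n=np.array([-0.259729,-0.0084597,0.96564449])
m=np.zeros((384,512),bool); m[85:215,180:425]=1; m&=a['d']>0
b=[]
def ax(yaw):
    y=np.radians(yaw);ey=np.array([-np.sin(y),np.cos(y),0]);ey-=n*(ey@n);ey/=np.linalg.norm(ey);return np.cross(ey,n),ey
h=(X-c)@n
for yaw in np.arange(-1,4.1,.5):
    es,ey=ax(yaw);S=(X-c)@es;Y=(X-c)@ey
    w=m&(abs(h-.0155)<.003)
    hist=np.histogram(Y[w],bins=np.arange(-.16,.16,.002))[0]; b.append((np.sum(np.diff(hist.astype(float))**2),yaw))
print(sorted(b)[-4:])
yaw=2.0;es,ey=ax(yaw);S=(X-c)@es;Y=(X-c)@ey
for lo,hi in [(.03,.11),(-.06,.02),(-.15,-.07)]:
    w=m&(abs(h-.0155)<.003)&(Y>lo)&(Y<hi)
    q=lambda v:np.percentile(v[w],[1,3,97,99]).round(4)
    print('collar',q(S),q(Y),np.median(h[w]))
    cs=(np.percentile(S[w],2)+np.percentile(S[w],98))/2; cy=(np.percentile(Y[w],2)+np.percentile(Y[w],98))/2
    slot=c+es*cs+ey*cy+n*.016; print('slot',slot)
    t=m&(h>.028)&(h<.07)&(Y>lo)&(Y<hi); print('tog',t.sum(),np.round([ (S[t]-cs).min(),(S[t]-cs).max(),(Y[t]-cy).min(),(Y[t]-cy).max(),h[t].max()-.016],4))
    tt=t&(h>h[t].max()-.006); print(' top s,y,h',np.mean(S[tt]-cs),np.mean(Y[tt]-cy),np.mean(h[tt])-.016)
```

```text
[(np.float64(47820.0), np.float64(1.0)), (np.float64(48106.0), np.float64(1.5)), (np.float64(50252.0), np.float64(3.0)), (np.float64(50544.0), np.float64(2.0))]
collar [-0.0601 -0.0583  0.0228  0.028 ] [0.0462 0.0471 0.0941 0.095 ] 0.014827091820162145
slot [0.57187183 0.20957837 0.1335322 ]
tog 173 [-0.0128 -0.0027 -0.0101  0.0093  0.0326]
 top s,y,h -0.007755352469179622 -0.0004921174495964469 0.030382211073605003
collar [-0.0601 -0.0586  0.0221  0.0274] [-0.0434 -0.0424  0.0046  0.0054] 0.014814508519284213
slot [0.57489581 0.11994988 0.13356035]
tog 188 [ 0.0028  0.0173 -0.0101  0.0098  0.0294]
 top s,y,h 0.012397736952227215 -0.00034770281813065234 0.026509228658463592
collar [-0.0605 -0.0589  0.0223  0.028 ] [-0.1331 -0.1321 -0.085  -0.0844] 0.014883811082031385
slot [0.5778694  0.03039609 0.13357561]
tog 245 [-0.0325 -0.0182 -0.0104  0.0099  0.029 ]
 top s,y,h -0.0268227551912 -5.11191481503173e-05 0.02623267724092295
```

```bash
cat >> h.py <<'E'
SLOT=np.array([.5653,.2094,.1318]); R=Ro.from_euler('xyz',[np.pi,np.radians(-15),np.radians(1.9)])
es,ey,n=R.as_matrix()[:,0],-R.as_matrix()[:,1],-R.as_matrix()[:,2]
def at(s,h,y=0): return SLOT+es*s/1000+n*h/1000+ey*y/1000
def con(th,r,side=1):
    "contact point (s,h) mm on bar face"
    return r*np.sin(th)+side*4.5*np.cos(th), -25+r*np.cos(th)-side*4.5*np.sin(th)
def where():
    o=bot.observe(); d=(np.array(o['position'])-SLOT)*1000; F=np.array(o['force'])
    print('t %.2f'%o['clock'],'s,h,y',np.round([d@es,d@n,d@ey],2),'F s,h,y',np.round([F@es,F@n,F@ey],2),'rot',np.round(o['tool_rot'],3))
E
python3 - <<'E'
from h import *
where(); print(delta(at(30,60),R),delta(at(30,20),R))
for th in np.arange(0,-.85,-.1): s,h=con(th,46); print(round(th,2),round(s+11,1),round(h,1))
E
```

```text
t 3.27 s,h,y [ -9.67 208.4  -17.34] F s,h,y [ 0.09  1.36 -0.29] rot [ 3.142 -0.262 -0.019]
(array([ 3.87, -2.13, 14.81]), array([ 0.014, -0.   , -0.05 ])) (array([ 3.87, -2.18, 18.81]), array([ 0.014, -0.   , -0.05 ]))
0.0 15.5 21.0
-0.1 10.9 21.2
-0.2 6.3 21.0
-0.3 1.7 20.3
-0.4 -2.8 19.1
-0.5 -7.1 17.5
-0.6 -11.3 15.5
-0.7 -15.2 13.1
-0.8 -18.9 10.3
```

{"name": "move_arm", "arguments": {
  "series": [
    [[1,-0.5,4],[0.007,0,-0.025],0],
    [[2.5,-1.5,7.5],[0.014,0,-0.05],0],
    [[3.9,-2.15,11],[0.014,0,-0.05],0],
    [[3.9,-2.15,14.8],[0.014,0,-0.05],0],
    [[3.9,-2.15,14.8],[0.014,0,-0.05],0],
    [[3.9,-2.2,16.8],[0.014,0,-0.05],0],
    [[3.9,-2.2,18.8],[0.014,0,-0.05],0],
    [[3.9,-2.2,18.8],[0.014,0,-0.05],0],
    [[3.9,-2.2,18.8],[0.014,0,-0.05],0],
    [[3.9,-2.2,18.8],[0.014,0,-0.05],0]
  ]
}}

```text
clock: 4.1
position: [0.5892, 0.2116, 0.1608]
tool_rot: [-3.14, -0.263, 0.034]
force: [-0.4, -0.6, 0.2]
grip_width: 0.0002
finger_force: 0.0
```

Run:
```python
from h import *
where(); im,d,X=cloud('wrist'); where()
cv2.imwrite('pics/w2.png',cv2.resize(im[60:330,120:400,::-1],None,fx=2.0,fy=2.0,interpolation=cv2.INTER_CUBIC))
```

```text
t 4.10 s,h,y [30.69 21.79  1.36] F s,h,y [-0.37  0.26 -0.6 ] rot [-3.14  -0.263  0.034]
t 4.15 s,h,y [30.84 21.83  1.27] F s,h,y [-0.57  0.24  0.13] rot [-3.14  -0.263  0.034]
```

View pics/w2.png

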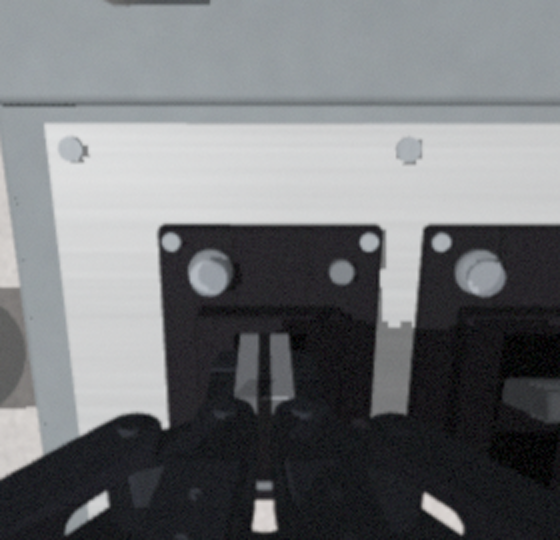

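{"name": "move_arm", "arguments": {
  "series": [
    [[-0.5,0.1,0.05],[0,0,0],0],
    [[-1.0,0.1,0.08],[0,0,0],0],
    [[-1.3,0.1,0.08],[0,0,0],0],
    [[-1.6,0.1,0.08],[0,0,0],0],
    [[-1.9,0.1,0.08],[0,0,0],0],
    [[-2.15,0.1,0.08],[0,0,0],0],
    [[-2.15,0.1,0.08],[0,0,0],0],
    [[-2.15,0.1,0.08],[0,0,0],0]
  ]
}}

```text
clock: 4.82
position: [0.5685, 0.2096, 0.1526]
tool_rot: [-3.141, -0.261, 0.034]
force: [1.0, 0.1, 0.4]
grip_width: 0.0001
finger_force: 0.0
```

Run:
```python
from h import *
where()
im,d,X=cloud('wrist'); p=X-SLOT; q=np.stack([p@es,p@ey,p@n],-1)*1000
w=(abs(q[...,0]-50)<6)&(abs(q[...,1]-20)<6)&(d>0); print('pin',w.sum(),np.round(np.percentile(q[w][:,2],[10,50,90,97]),1))
where()
```

```text
t 4.82 s,h,y [ 8.49 19.22  0.12] F s,h,y [1.04 0.09 0.08] rot [-3.141 -0.261  0.034]
pin 385 [-9.4 -2.6 -1.6 -1.2]
t 4.87 s,h,y [ 8.59 19.17  0.11] F s,h,y [ 0.14 -0.08 -0.01] rot [-3.141 -0.261  0.034]
```

{"name": "move_arm", "arguments": {
  "series": [
    [[-0.25,0,-0.1],[0,0,0],0],
    [[-0.5,0,-0.15],[0,0,0],0],
    [[-0.5,0,-0.15],[0,0,0],0],
    [[-0.5,0,-0.15],[0,0,0],0]
  ]
}}

```text
clock: 5.2
position: [0.5633, 0.2094, 0.1527]
tool_rot: [-3.141, -0.261, 0.034]
force: [0.0, -1.2, -0.3]
grip_width: -0.0002
finger_force: 0.0
```

{"name": "move_arm", "arguments": {
  "series": [
    [[-0.2,0,0.05],[0,0,0],0],
    [[-0.3,0,0.05],[0,0,0],0],
    [[-0.3,0,0.05],[0,0,0],0],
    [[-0.3,0,0.05],[0,0,0],0]
  ]
}}

```text
clock: 5.53
position: [0.5608, 0.2092, 0.1515]
tool_rot: [-3.141, -0.262, 0.034]
force: [2.2, -0.4, 0.4]
grip_width: -0.0001
finger_force: 1.2
```

Run:
```python
from h import *
where()
```

```text
t 5.53 s,h,y [ 7.800e-01  2.022e+01 -1.000e-02] F s,h,y [ 2.25 -0.19 -0.46] rot [-3.141 -0.262  0.034]
```

{"name": "move_arm", "arguments": {
  "series": [
    [[-0.1,0,0.02],[0,0,0],0],
    [[-0.2,0,0.05],[0,0,0],0],
    [[-0.2,0,0.05],[0,0,0],0],
    [[-0.2,0,0.05],[0,0,0],0]
  ]
}}

```text
clock: 5.87
position: [0.5593, 0.2092, 0.1508]
tool_rot: [-3.141, -0.262, 0.034]
force: [6.4, -1.1, 2.8]
grip_width: 0.0
finger_force: 3.0
```

{"name": "move_arm", "arguments": {
  "series": [
    [[0,0,0],[0,0,0],0],
    [[0,0,0],[0,0,0],0]
  ]
}}

```text
clock: 6.03
position: [0.5593, 0.2092, 0.1508]
tool_rot: [-3.14, -0.262, 0.034]
force: [4.5, 0.1, 3.2]
grip_width: -0.0001
finger_force: 3.0
```

{"name": "move_arm", "arguments": {
  "series": [
    [[-0.1,0,0.03],[0,0,0],0],
    [[-0.1,0,0.03],[0,0,0],0],
    [[-0.1,0,0.03],[0,0,0],0]
  ]
}}

```text
clock: 6.28
position: [0.5586, 0.2092, 0.1504]
tool_rot: [-3.14, -0.263, 0.034]
force: [5.1, -0.5, 4.6]
grip_width: 0.0002
finger_force: 3.6
```

{"name": "move_arm", "arguments": {
  "series": [
    [[-0.1,0,0.03],[0,0,0],0],
    [[-0.1,0,0.03],[0,0,0],0],
    [[-0.1,0,0.03],[0,0,0],0]
  ]
}}

```text
clock: 6.53
position: [0.5578, 0.2092, 0.15]
tool_rot: [-3.14, -0.263, 0.034]
force: [5.8, -0.9, 5.3]
grip_width: 0.0001
finger_force: 4.0
```

Run:
```python
from h import *
where()
```

```text
t 6.53 s,h,y [-2.55 19.48  0.08] F s,h,y [ 6.98  3.66 -1.08] rot [-3.14  -0.263  0.034]
```

{"name": "move_arm", "arguments": {
  "series": [
    [[-0.1,0,0.03],[0,0,0],0],
    [[-0.1,0,0.03],[0,0,0],0],
    [[-0.1,0,0.03],[0,0,0],0]
  ]
}}

```text
clock: 6.78
position: [0.557, 0.2092, 0.1495]
tool_rot: [-3.14, -0.263, 0.034]
force: [6.3, -0.7, 6.8]
grip_width: 0.0
finger_force: 4.4
```

{"name": "move_arm", "arguments": {
  "series": [
    [[-0.1,0,0.04],[0,0,0],0],
    [[-0.1,0,0.04],[0,0,0],0],
    [[-0.1,0,0.04],[0,0,0],0]
  ]
}}

```text
clock: 7.03
position: [0.5563, 0.2092, 0.149]
tool_rot: [-3.14, -0.264, 0.034]
force: [5.5, -0.9, 9.6]
grip_width: 0.0003
finger_force: 4.9
```

Run:
```python
from h import *
where()
```

```text
t 7.03 s,h,y [-4.24 18.97  0.07] F s,h,y [ 7.73  7.84 -1.08] rot [-3.14  -0.264  0.034]
```

{"name": "move_arm", "arguments": {
  "series": [
    [[-0.08,0,-0.03],[0,0,0],0],
    [[-0.08,0,-0.03],[0,0,0],0],
    [[-0.08,0,-0.03],[0,0,0],0]
  ]
}}

```text
clock: 7.28
position: [0.5556, 0.2092, 0.149]
tool_rot: [-3.14, -0.264, 0.034]
force: [9.7, -1.1, 4.9]
grip_width: 0.0
finger_force: 5.0
```

Run:
```python
from h import *
where()
```

```text
t 7.28 s,h,y [-4.88 19.13  0.09] F s,h,y [10.57  2.21 -1.4 ] rot [-3.14  -0.264  0.034]
```

{"name": "move_arm", "arguments": {
  "series": [
    [[-0.08,0,0.02],[0,0,0],0],
    [[-0.08,0,0.02],[0,0,0],0],
    [[-0.08,0,0.02],[0,0,0],0]
  ]
}}

```text
clock: 7.53
position: [0.555, 0.2091, 0.1486]
tool_rot: [-3.14, -0.264, 0.033]
force: [9.7, -0.7, 5.0]
grip_width: 0.0
finger_force: 5.2
```

{"name": "move_arm", "arguments": {
  "series": [
    [[-0.06,0,0.02],[0,0,0],0],
    [[-0.06,0,0.02],[0,0,0],0],
    [[-0.06,0,0.02],[0,0,0],0]
  ]
}}

```text
clock: 7.78
position: [0.5546, 0.2091, 0.1484]
tool_rot: [-3.14, -0.264, 0.033]
force: [9.9, -1.4, 5.5]
grip_width: 0.0001
finger_force: 5.5
```

Run:
```python
from h import *
where()
im,d,X=cloud('wrist'); cv2.imwrite('pics/p1.png',im[:,:,::-1])
```

```text
t 7.78 s,h,y [-6.06 18.77  0.09] F s,h,y [10.92  2.79 -1.69] rot [-3.14  -0.264  0.033]
```

{"name": "move_arm", "arguments": {
  "series": [
    [[-0.06,0,0.02],[0,0,0],0],
    [[-0.06,0,0.02],[0,0,0],0],
    [[-0.06,0,0.02],[0,0,0],0]
  ]
}}

```text
clock: 8.08
position: [0.5542, 0.2091, 0.1481]
tool_rot: [-3.14, -0.264, 0.033]
force: [11.4, -1.2, 5.6]
grip_width: -0.0001
finger_force: 5.7
```

{"name": "move_arm", "arguments": {
  "series": [
    [[-0.06,0,0.02],[0,0,0],0],
    [[-0.06,0,0.02],[0,0,0],0],
    [[-0.06,0,0.02],[0,0,0],0]
  ]
}}

```text
clock: 8.33
position: [0.5537, 0.2091, 0.1478]
tool_rot: [-3.14, -0.264, 0.033]
force: [10.3, -0.2, 5.0]
grip_width: -0.0002
finger_force: 6.0
```

Run:
```python
from h import *
where()
im,d,X=cloud('wrist'); cv2.imwrite('pics/p2.png',im[:,:,::-1])
a=cv2.imread('pics/p1.png')
cv2.imwrite('pics/p12.png',cv2.resize(np.hstack([a[170:250,180:280],im[170:250,180:280,::-1]]),None,fx=4,fy=4))
print(np.abs(a[170:250,180:280].astype(int)-im[170:250,180:280,::-1]).mean())
```

```text
t 8.33 s,h,y [-7.06 18.46  0.1 ] F s,h,y [11.2   2.22 -0.58] rot [-3.14  -0.264  0.033]
3.559041666666667
```

View pics/p12.png

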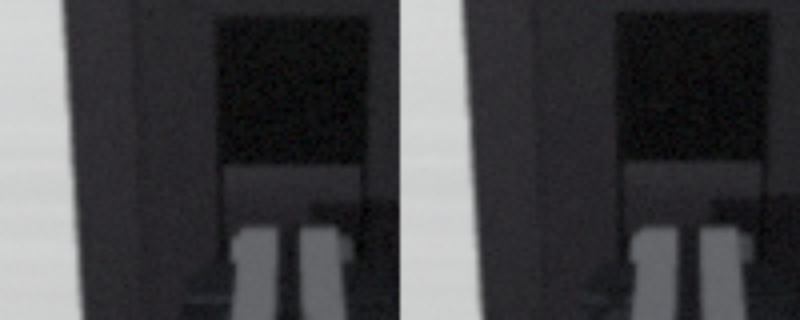

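{"name": "move_arm", "arguments": {
  "series": [
    [[-0.06,0,0.02],[0,0,0],0],
    [[-0.06,0,0.02],[0,0,0],0],
    [[-0.06,0,0.02],[0,0,0],0]
  ]
}}

```text
clock: 8.63
position: [0.5533, 0.2091, 0.1475]
tool_rot: [-3.14, -0.265, 0.033]
force: [11.1, -1.0, 5.7]
grip_width: -0.0
finger_force: 6.3
```

```bash
cat >> h.py <<'E'
def pin(fn):
    s=bot.observe(); im,d=bot.grab_frame('wrist'); p=bot.camera_params('wrist'); T=np.array(p['tool_from_camera'])
    f=192/np.tan(np.radians(p['fovy'])/2); o=[]
    for k in (1,-1):
        q=at(50,-10,20*k); q=Ro.from_euler('xyz',s['tool_rot']).inv().apply(q-np.array(s['position']))
        q=T[:3,:3].T@(q-T[:3,3]); u,v=int(q[0]/q[2]*f+p['cx']),int(q[1]/q[2]*f+p['cy']); o.append((u,v))
    u,v=o[0]; print(o); v=max(v,25); c=im[v-25:v+25,u-30:u+30,::-1]; cv2.imwrite(fn,cv2.resize(c,None,fx=6,fy=6,interpolation=cv2.INTER_CUBIC)); return c
E
python3 - <<'E'
from h import *
where(); pin('pics/pin1.png')
E
```

```text
t 8.63 s,h,y [-7.51 18.31  0.09] F s,h,y [12.11  2.65 -1.34] rot [-3.14  -0.265  0.033]
[(219, 138), (284, 138)]
```

View pics/pin1.png

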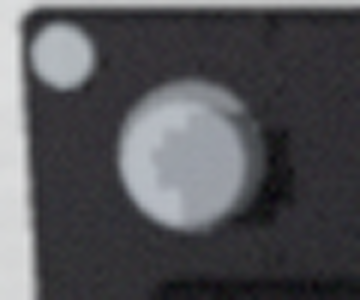

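The crop shows the grey pin under its dome, apparently still up. I'll keep going.

{"name": "move_arm", "arguments": {
  "series": [
    [[-0.05,0,0.015],[0,0,0],0],
    [[-0.05,0,0.015],[0,0,0],0],
    [[-0.05,0,0.015],[0,0,0],0]
  ]
}}

```text
clock: 8.93
position: [0.553, 0.2091, 0.1474]
tool_rot: [-3.139, -0.265, 0.033]
force: [12.4, -1.0, 6.9]
grip_width: 0.0002
finger_force: 6.7
```

{"name": "move_arm", "arguments": {
  "series": [
    [[-0.05,0,0.015],[0,0,0],0],
    [[-0.05,0,0.015],[0,0,0],0],
    [[-0.05,0,0.015],[0,0,0],0]
  ]
}}

```text
clock: 9.18
position: [0.5527, 0.2091, 0.1472]
tool_rot: [-3.139, -0.265, 0.033]
force: [13.0, -0.9, 7.4]
grip_width: 0.0002
finger_force: 7.1
```

Run:
```python
from h import *
where(); c=pin('pics/pin2.png'); a=cv2.resize(cv2.imread('pics/pin1.png'),(60,50),interpolation=cv2.INTER_AREA)
best=min(np.abs(np.roll(c.astype(int),(i,j),(0,1))-a)[12:40,15:45].mean() for i in range(-3,4) for j in range(-3,4)); print(best)
```

```text
t 9.18 s,h,y [-8.16 18.13  0.13] F s,h,y [14.44  3.8  -1.38] rot [-3.139 -0.265  0.033]
[(219, 137), (284, 137)]
2.1
```

Run:
```python
from h import *
A=cv2.imread('pics/p1.png');B=cv2.imread('pics/p2.png');W=np.load('w.npz')
c=pin('pics/pin3.png')
g=lambda a:cv2.resize(a,None,fx=4,fy=4,interpolation=cv2.INTER_CUBIC)
o=[g(x) for x in (A[112:162,189:249],B[113:163,189:249],c)]
cv2.imwrite('pics/cmp.png',np.hstack(o))
for f in ('p1','p2'):
    x=cv2.imread(f'pics/{f}.png')[100:175,175:260]
    r=cv2.matchTemplate(x,c[8:42,14:46],cv2.TM_SQDIFF); print(f,(r.min()/(34*32*3))**.5)
```

```text
[(219, 137), (284, 137)]
p1 6.1033783
p2 5.7851386
```

View pics/cmp.png

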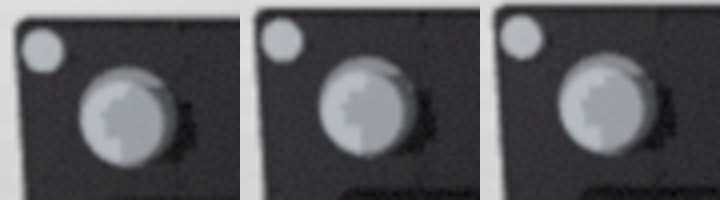

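{"name": "move_arm", "arguments": {
  "series": [
    [[-0.04,0,0.01],[0,0,0],0],
    [[-0.04,0,0.01],[0,0,0],0],
    [[-0.04,0,0.01],[0,0,0],0],
    [[-0.04,0,0.01],[0,0,0],0]
  ]
}}

```text
clock: 9.62
position: [0.5525, 0.2091, 0.1471]
tool_rot: [-3.139, -0.266, 0.033]
force: [14.1, -0.9, 7.3]
grip_width: -0.0003
finger_force: 7.5
```

Run:
```python
from h import *
where(); print(bot.observe()['finger_force'])
im,d=bot.grab_frame('side'); cv2.imwrite('pics/side2.png',im[:,:,::-1])
```

```text
t 9.62 s,h,y [-8.4  18.05  0.12] F s,h,y [15.52  3.44 -1.34] rot [-3.139 -0.266  0.033]
7.465474158525467
```

{"name": "move_arm", "arguments": {
  "series": [
    [[-0.04,0,0.005],[0,0,0],0],
    [[-0.04,0,0.005],[0,0,0],0],
    [[-0.04,0,0.005],[0,0,0],0],
    [[-0.04,0,0.005],[0,0,0],0]
  ]
}}

```text
clock: 10.0
position: [0.5523, 0.2091, 0.147]
tool_rot: [-3.139, -0.266, 0.033]
force: [15.0, -1.3, 6.9]
grip_width: 0.0004
finger_force: 7.8
```

Run:
```python
from h import *
where(); print(bot.observe()['finger_force'])
```

```text
t 10.00 s,h,y [-8.61 18.04  0.14] F s,h,y [16.19  2.83 -1.78] rot [-3.139 -0.266  0.033]
7.802054062485695
```

{"name": "move_arm", "arguments": {
  "series": [
    [[0.3,0,0],[0,0,0],0],
    [[0.7,0,0],[0,0,0],0],
    [[1.2,0,0],[0,0,0],0],
    [[2.0,0,-0.5],[0,0,0],0],
    [[2.5,0,-2.5],[0,0,0],0],
    [[2.0,0,-5],[0,0,0],0],
    [[0,0,-6],[0,0,0],0],
    [[-2.5,0,-6],[0,0,0],0],
    [[-5,0,-6],[0,0,0],0],
    [[-5,0,-6],[0,0,0],0],
    [[-5,0,-6],[0,0,0],0],
    [[-5,0,-6],[0,0,0],0],
    [[-5,0,-6],[0,0,0],0]
  ]
}}

```text
clock: 11.08
position: [0.4869, 0.2067, 0.1908]
tool_rot: [-3.141, -0.262, 0.034]
force: [0.1, 1.0, -0.8]
grip_width: 0.0002
finger_force: 0.0
```

Run:
```python
from h import *
where(); im,d,X=cloud('wrist')
p=X-SLOT; S,Y,H=[(p@v)*1000 for v in (es,ey,n)]
for k in (0,-90,-180):
    t=(abs(Y-k)<11)&(H>13)&(H<40)&(abs(S)<35)&(d>0)
    if t.sum(): tt=t&(H>np.percentile(H[t],70)); print(k,t.sum(),'tip s,h',S[tt].mean().round(1),H[tt].mean().round(1),np.arctan2(S[tt].mean(),H[tt].mean()+25).round(3))
cv2.imwrite('pics/w3.png',cv2.resize(im[40:300,100:440,::-1],None,fx=2.3,fy=2.3,interpolation=cv2.INTER_CUBIC))
```

```text
t 11.08 s,h,y [-60.52  77.26  -0.1 ] F s,h,y [-0.07 -0.85  1.  ] rot [-3.141 -0.262  0.034]
0 552 tip s,h -12.3 29.7 -0.222
-90 705 tip s,h 18.4 27.6 0.337
-180 711 tip s,h -20.3 27.0 -0.373
```

View pics/w3.png

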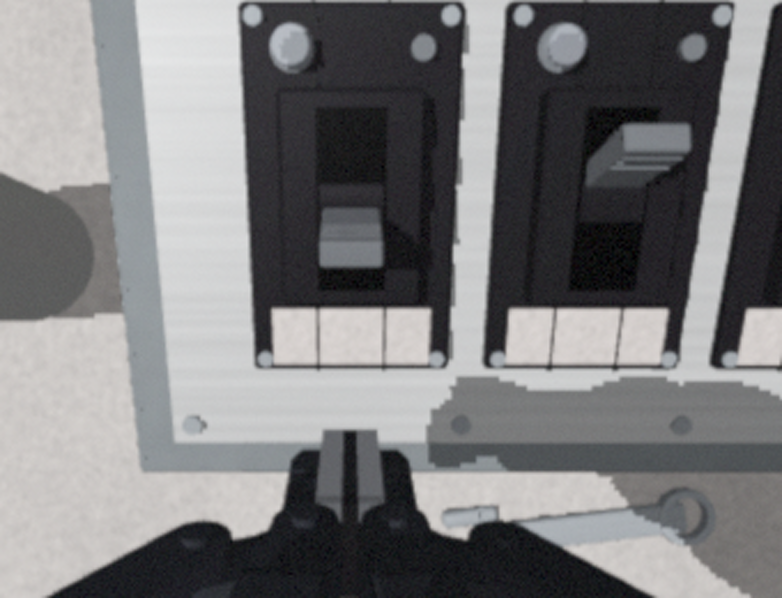

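{"name": "move_arm", "arguments": {
  "series": [
    [[0.8,0,2],[0,0,0],0],
    [[1.5,0,4],[0,0,0],0],
    [[1.5,0,5.9],[0,0,0],0],
    [[1.5,0,5.9],[0,0,0],0],
    [[2.0,0,5.9],[0,0,0],0],
    [[2.5,0,5.9],[0,0,0],0],
    [[2.8,0,5.9],[0,0,0],0],
    [[2.8,0,5.9],[0,0,0],0],
    [[2.8,0,5.9],[0,0,0],0]
  ]
}}

```text
clock: 11.88
position: [0.5289, 0.2081, 0.1416]
tool_rot: [-3.14, -0.262, 0.033]
force: [-1.5, -0.2, -0.7]
grip_width: -0.0
finger_force: 0.0
```

Run:
```python
from h import *
where(); print(bot.observe()['finger_force'])
```

```text
t 11.88 s,h,y [-32.63  18.93  -0.13] F s,h,y [-1.68 -0.33 -0.14] rot [-3.14  -0.262  0.033]
0.0
```

Now push on, 2 mm steps.

{"name": "move_arm", "arguments": {
  "series": [
    [[0.2,0,0.05],[0,0,0],0],
    [[0.4,0,0.05],[0,0,0],0],
    [[0.6,0,0.05],[0,0,0],0],
    [[0.6,0,0.05],[0,0,0],0]
  ]
}}

```text
clock: 12.22
position: [0.5347, 0.2083, 0.142]
tool_rot: [-3.141, -0.261, 0.034]
force: [-0.5, -0.0, 0.4]
grip_width: 0.0001
finger_force: 0.4
```

{"name": "move_arm", "arguments": {
  "series": [
    [[0.15,0,0],[0,0,0],0],
    [[0.3,0,0],[0,0,0],0],
    [[0.3,0,0],[0,0,0],0]
  ]
}}

```text
clock: 12.47
position: [0.5376, 0.2085, 0.1427]
tool_rot: [-3.141, -0.262, 0.034]
force: [-0.6, 0.6, 0.4]
grip_width: 0.0002
finger_force: 0.4
```

Run:
```python
from h import *
where(); print(bot.observe()['finger_force'])
```

```text
t 12.47 s,h,y [-23.96  17.73  -0.03] F s,h,y [-0.5   0.56  0.64] rot [-3.141 -0.262  0.034]
0.42835264932364225
```

{"name": "move_arm", "arguments": {
  "series": [
    [[0.15,0,0],[0,0,0],0],
    [[0.3,0,0],[0,0,0],0],
    [[0.45,0,0],[0,0,0],0],
    [[0.45,0,0],[0,0,0],0]
  ]
}}

```text
clock: 12.8
position: [0.5421, 0.2086, 0.1439]
tool_rot: [-3.141, -0.262, 0.034]
force: [-0.1, 0.7, 0.0]
grip_width: 0.0003
finger_force: 0.0
```

{"name": "move_arm", "arguments": {
  "series": [
    [[0.15,0,0],[0,0,0],0],
    [[0.3,0,0],[0,0,0],0],
    [[0.3,0,0],[0,0,0],0]
  ]
}}

```text
clock: 13.05
position: [0.5449, 0.2087, 0.1447]
tool_rot: [-3.141, -0.262, 0.034]
force: [0.1, -0.9, -0.1]
grip_width: 0.0
finger_force: 0.0
```

Run:
```python
from h import *
where(); print(bot.observe()['finger_force'])
```

```text
t 13.05 s,h,y [-16.37  17.76  -0.05] F s,h,y [ 0.05 -0.07 -0.86] rot [-3.141 -0.262  0.034]
2.605670314181907e-05
```

```bash
cat >> h.py <<'E'
def tog():
    im,d,X=cloud('wrist'); p=X-SLOT; S,Y,H=[(p@v)*1000 for v in (es,ey,n)]
    for k in (0,-90):
        t=(abs(Y-k)<8)&(H>20)&(H<40)&(abs(S+4)<36)&(d>0)
        print(k,t.sum(),'s range',np.percentile(S[t],[3,25,50,75,97]).round(1),'h',np.percentile(H[t],[3,50,97]).round(1))
    return im
E
python3 - <<'E'
from h import *
im=tog(); cv2.imwrite('pics/w4.png',cv2.resize(im[100:300,160:360,::-1],None,fx=3,fy=3,interpolation=cv2.INTER_CUBIC))
E
```

```text
0 1001 s range [-8.  -3.8  0.5  4.6  5.7] h [21.8 30.6 38.6]
-90 655 s range [12.8 17.5 20.1 22.4 24. ] h [20.8 26.5 28.5]
```

View pics/w4.png

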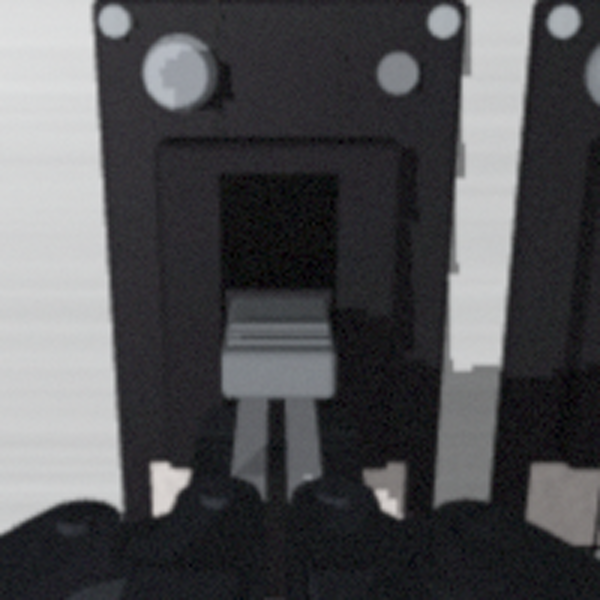

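{"name": "move_arm", "arguments": {
  "series": [
    [[0.1,0,0],[0,0,0],0],
    [[0.2,0,0],[0,0,0],0],
    [[0.3,0,0],[0,0,0],0],
    [[0.3,0,0],[0,0,0],0]
  ]
}}

```text
clock: 13.43
position: [0.5477, 0.2088, 0.1455]
tool_rot: [-3.141, -0.262, 0.034]
force: [0.8, 0.0, -0.6]
grip_width: 0.0003
finger_force: 0.1
```

Run:
```python
from h import *
where(); print(bot.observe()['finger_force']);tog()
```

```text
t 13.43 s,h,y [-13.44  17.76  -0.02] F s,h,y [ 0.66 -0.76 -0.01] rot [-3.141 -0.262  0.034]
0.07945224460854661
0 993 s range [-5.1 -1.   3.3  7.7  8.8] h [21.7 30.4 38.7]
-90 614 s range [13.4 17.6 20.  22.3 23.9] h [21.  26.6 28.5]
```

{"name": "move_arm", "arguments": {
  "series": [
    [[0.08,0,0],[0,0,0],0],
    [[0.15,0,0],[0,0,0],0],
    [[0.15,0,0],[0,0,0],0]
  ]
}}

```text
clock: 13.73
position: [0.5491, 0.2088, 0.1458]
tool_rot: [-3.141, -0.262, 0.034]
force: [-0.3, 0.1, 1.3]
grip_width: 0.0001
finger_force: 0.1
```

Run:
```python
from h import *
where(); print(bot.observe()['finger_force']);tog()
```

```text
t 13.73 s,h,y [-12.06  17.74  -0.05] F s,h,y [0.04 1.31 0.14] rot [-3.141 -0.262  0.034]
0.11104908437118866
0 998 s range [-3.7  0.4  4.7  9.  10.3] h [21.6 30.3 38.6]
-90 611 s range [14.3 17.6 20.2 22.5 24.1] h [21.3 26.4 28.4]
```

{"name": "move_arm", "arguments": {
  "series": [
    [[0.08,0,0],[0,0,0],0],
    [[0.15,0,0],[0,0,0],0],
    [[0.15,0,0],[0,0,0],0]
  ]
}}

```text
clock: 14.03
position: [0.5505, 0.2089, 0.1462]
tool_rot: [-3.141, -0.262, 0.034]
force: [0.2, -0.7, -1.1]
grip_width: -0.0003
finger_force: 0.1
```

Run:
```python
from h import *
where(); print(bot.observe()['finger_force']);tog()
```

```text
t 14.03 s,h,y [-10.55  17.74  -0.05] F s,h,y [-0.13 -1.11 -0.66] rot [-3.141 -0.262  0.034]
0.08253797481302172
0 1002 s range [-2.3  1.8  6.2 10.5 12. ] h [22.5 30.1 39.2]
-90 606 s range [14.  17.6 20.1 22.4 24.1] h [21.4 26.6 28.5]
```

{"name": "move_arm", "arguments": {
  "series": [
    [[0.15,0,0],[0,0,0],0],
    [[0.3,0,0],[0,0,0],0],
    [[0.3,0,0],[0,0,0],0]
  ]
}}

```text
clock: 14.33
position: [0.5536, 0.209, 0.1471]
tool_rot: [-3.141, -0.262, 0.034]
force: [-0.4, 1.0, -0.6]
grip_width: -0.0003
finger_force: 0.0
```

Run:
```python
from h import *
where(); print(bot.observe()['finger_force']);im=tog(); im,d,X=cloud('side'); cv2.imwrite('pics/side4.png',im[:,:,::-1]); p=X-SLOT; S,Y,H=[(p@v)*1000 for v in (es,ey,n)]
for k in (0,-90,-180):
    t=(abs(Y-k)<12)&(H>18)&(H<34)&(abs(S)<30)&(d>0)
    print(k,t.sum(),np.percentile(S[t],[5,50,95]).round(1),np.percentile(H[t],[5,50,95]).round(1)) if t.sum() else 0
```

```text
t 14.33 s,h,y [-7.31 17.77 -0.02] F s,h,y [-0.46 -0.45  0.98] rot [-3.141 -0.262  0.034]
0.0
0 993 s range [ 1.   5.1  9.5 13.6 15.5] h [23.4 29.5 38.9]
-90 582 s range [14.4 18.  20.3 22.5 24. ] h [20.9 26.6 28.5]
0 21 [-18.7 -15.5  -1.4] [19.7 28.4 31.6]
-90 12 [ 8.9 10.8 13.4] [19.2 22.9 26.3]
-180 35 [-27.2 -22.4 -16.9] [20.7 27.7 30.7]
```

Run:
```python
from h import *
im,d,X=cloud('wrist'); np.savez('a1.npz',im=im,d=d,X=X)
```

{"name": "move_arm", "arguments": {
  "series": [
    [[-0.4,0,0],[0,0,0],0],
    [[-0.8,0,0],[0,0,0],0],
    [[-0.8,0,0],[0,0,0],0],
    [[-0.8,0,0],[0,0,0],0]
  ]
}}

```text
clock: 14.82
position: [0.5452, 0.2088, 0.1448]
tool_rot: [-3.141, -0.261, 0.035]
force: [0.1, 1.0, 0.9]
grip_width: 0.0001
finger_force: 0.0
```

Run:
```python
from h import *
where(); tog(); im,d,X=cloud('wrist'); np.savez('a2.npz',im=im,d=d,X=X)
a=np.load('a1.npz')['im']; g=lambda x:cv2.resize(x[100:300,170:300,::-1],None,fx=3,fy=3,interpolation=cv2.INTER_CUBIC)
cv2.imwrite('pics/a12.png',np.hstack([g(a),g(im)]))
```

```text
t 14.82 s,h,y [-16.07  17.76   0.07] F s,h,y [0.32 0.87 0.99] rot [-3.141 -0.261  0.035]
0 1082 s range [-7.7 -3.7  8.5 12.9 15.5] h [22.5 29.4 38.9]
-90 621 s range [14.2 17.7 20.1 22.3 24. ] h [21.2 26.5 28.6]
```

View pics/a12.png

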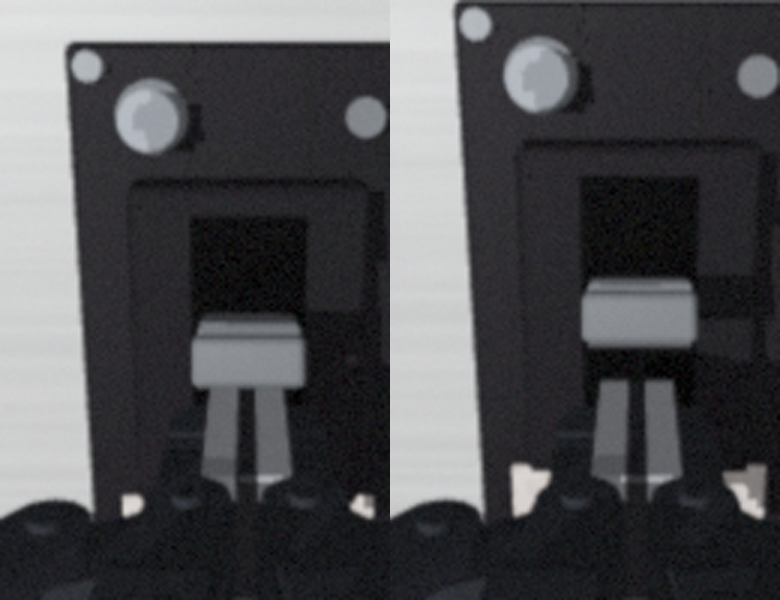

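The pushed toggle stays put with no spring behind it, so I need to know whether the latch set. I'll return to the earlier view pose and compare the pin with the earlier picture.

{"name": "move_arm", "arguments": {
  "series": [
    [[-0.5,0,-2],[0,0,0],0],
    [[-0.5,0,-5],[0,0,0],0],
    [[1,0,-6],[0,0,0],0],
    [[3,0,-6],[0,0,0],0],
    [[4.7,-0.1,-5],[0,0,0],0],
    [[4.7,-0.1,-2.5],[0,0,0],0],
    [[4.7,-0.1,-0.4],[0,0,0],0],
    [[4.7,-0.1,-0.4],[0,0,0],0],
    [[4.7,-0.1,-0.4],[0,0,0],0],
    [[4.7,-0.1,-0.4],[0,0,0],0]
  ]
}}

```text
clock: 15.75
position: [0.5899, 0.2115, 0.1619]
tool_rot: [-3.14, -0.262, 0.034]
force: [-0.4, -0.6, -0.2]
grip_width: 0.0003
finger_force: 0.0
```

Run:
```python
from h import *
where(); im,d,X=cloud('wrist'); np.savez('b1.npz',im=im,d=d,X=X); tog()
old=cv2.resize(cv2.imread('pics/w2.png'),(280,270),interpolation=cv2.INTER_AREA); new=im[:,:,::-1]
# old crop origin (120,60)
def cmp(name,cx,cy,r=9):
    t=np.ascontiguousarray(old[cy-r:cy+r+1,cx-r:cx+r+1]); res=cv2.matchTemplate(np.ascontiguousarray(new[60+cy-r-12:60+cy+r+13,120+cx-r-12:120+cx+r+13]),t,cv2.TM_SQDIFF)
    mn,_,loc,_=cv2.minMaxLoc(res); print(name,'shift',loc[0]-12,loc[1]-12,'rms',(mn/t.size)**.5)
cmp('pinL',105,136);cmp('pinM',240,136);cmp('screwL',85,121,6);cmp('screwR',184,121,6);cmp('lampL',171,136,7)
g=lambda a,cx,cy:cv2.cvtColor(a,cv2.COLOR_BGR2GRAY)[cy-12:cy+13:2,cx-14:cx+15:2]
print(g(old,105,136));print(g(np.ascontiguousarray(new),225,196))
```

```text
t 15.75 s,h,y [31.59 22.68  1.29] F s,h,y [-0.47 -0.09 -0.56] rot [-3.14  -0.262  0.034]Traceback (most recent call last):
  File "<stdin>", line 2, in <module>
  File "h.py", line 37, in tog
    print(k,t.sum(),'s range',np.percentile(S[t],[3,25,50,75,97]).round(1),'h',np.percentile(H[t],[3,50,97]).round(1))
                              ~~~~~~~~~~~~~^^^^^^^^^^^^^^^^^^^^^^
    return _quantile_unchecked(
        a, q, axis, out, overwrite_input, method, keepdims, weights)
    return _ureduce(a,
                    func=_quantile_ureduce_func,
    ...<5 lines>...
                    overwrite_input=overwrite_input,
                    method=method)
    r = func(a, **kwargs)
    result = _quantile(arr,
                       quantiles=q,
    ...<2 lines>...
                       out=out,
                       weights=wgt)
    slices_having_nans = np.isnan(arr[-1, ...])
                                  ~~~^^^^^^^^^
IndexError: index -1 is out of bounds for axis 0 with size 0
```

Run:
```python
import numpy as np,cv2
im=np.load('b1.npz')['im']
old=cv2.resize(cv2.imread('pics/w2.png'),(280,270),interpolation=cv2.INTER_AREA); new=np.ascontiguousarray(im[:,:,::-1])
def cmp(name,cx,cy,r=9):
    t=np.ascontiguousarray(old[cy-r:cy+r+1,cx-r:cx+r+1]); res=cv2.matchTemplate(np.ascontiguousarray(new[60+cy-r-12:60+cy+r+13,120+cx-r-12:120+cx+r+13]),t,cv2.TM_SQDIFF)
    mn,_,loc,_=cv2.minMaxLoc(res); print(name,'shift',loc[0]-12,loc[1]-12,'rms',(mn/t.size)**.5)
cmp('pinL',105,136);cmp('pinM',240,136);cmp('screwL',85,121,6);cmp('screwR',184,121,6);cmp('lampL',171,136,7)
g=lambda a,cx,cy:cv2.cvtColor(a,cv2.COLOR_BGR2GRAY)[cy-12:cy+13:2,cx-14:cx+15:2]
print(g(old,105,136));print(g(new,225,196));print(g(old,240,136))
```

```text
pinL shift 0 1 rms 5.146335059334583
pinM shift -1 1 rms 3.714412547427095
screwL shift 0 1 rms 5.681729603039138
screwR shift -1 1 rms 13.667003411447613
lampL shift 0 1 rms 9.05023019965054
[[ 42  41  39  41  41  52  73  73  66  50  37  41  41  37  42]
 [ 42  44  40  52 102 125 134 135 131 112  74  41  38  38  42]
 [ 40  40  48 112 140 139 139 124 115 115 125  86  36  38  39]
 [ 42  43  94 135 149 157 152 135 106  90  90  82  48  36  35]
 [ 40  49 125 155 178 161 159 156 149 132  99  80  63  19  21]
 [ 40  60 145 177 173 155 156 157 158 151 139  87  75  27  21]
 [ 39  62 165 183 167 157 156 156 156 155 152 110  70  29  27]
 [ 40  51 165 182 166 156 157 156 156 157 157 122  68  24  20]
 [ 46  42 153 182 175 157 157 156 155 157 156 119  50  20  19]
 [ 36  40  85 171 183 173 162 156 156 155 156  93  32  24  31]
 [ 42  41  48 115 165 178 177 159 156 156 129  42  23  24  39]
 [ 41  40  43  52 110 142 157 160 153 122  54  39  38  34  34]
 [ 39  41  43  39  42  56  66  77  63  44  41  40  39  40  39]]
[[ 41  41  45  43  42  41  43  50  39  39  35  42  37  43  42]
 [ 39  40  38  41  62 103
[... 851 characters left out ...]
9  39]
 [ 38  40  75 117 135 141 139 136 132 131 128  80  30  40  43]
 [ 35  64 116 137 147 145 124 123 128 126 121  90  53  34  36]
 [ 41  93 132 149 147 137 139 148 154 154 154 146  97  33  38]
 [ 43 112 140 149 132 139 156 157 155 155 154 154 138  46  34]
 [ 46 122 139 143 126 154 155 154 156 156 155 156 141  87  41]
 [ 43 118 138 141 141 156 154 155 157 157 154 153 135 102  37]
 [ 37  97 134 142 160 159 155 154 155 153 155 146 132  87  35]
 [ 37  50 126 137 165 165 157 154 155 154 150 134 127  62  38]
 [ 37  37  65 119 145 176 176 155 151 146 134 127  92  38  40]
 [ 36  41  36  49  82 127 157 144 138 134 120  80  38  35  35]
 [ 37  33  39  36  35  38  51  78  84  76  42  32  38  37  36]]
```

{"name": "move_arm", "arguments": {
  "series": [
    [[-0.3,0.1,0],[0,0,0],0],
    [[-0.6,0.1,0],[0,0,0],0],
    [[-0.9,0.1,0],[0,0,0],0],
    [[-1.2,0.1,0],[0,0,0],0],
    [[-1.5,0.1,0],[0,0,0],0],
    [[-1.7,0.1,0],[0,0,0],0]
  ]
}}

```text
clock: 16.35
position: [0.573, 0.2097, 0.1564]
tool_rot: [-3.141, -0.261, 0.034]
force: [0.7, -0.2, 1.6]
grip_width: -0.0001
finger_force: 0.4
```

Run:
```python
from h import *
where(); print(bot.observe()['finger_force'])
```

```text
t 16.35 s,h,y [13.81 21.79  0.07] F s,h,y [ 1.05  1.36 -0.2 ] rot [-3.141 -0.261  0.034]
0.448531829752028
```

{"name": "move_arm", "arguments": {
  "series": [
    [[-0.3,0,0],[0,0,0],0],
    [[-0.6,0,0],[0,0,0],0],
    [[-0.8,0,0],[0,0,0],0],
    [[-0.9,0,0],[0,0,0],0],
    [[-0.9,0,0],[0,0,0],0]
  ]
}}

```text
clock: 16.77
position: [0.5644, 0.2093, 0.154]
tool_rot: [-3.141, -0.261, 0.034]
force: [0.1, 0.4, 0.2]
grip_width: 0.0
finger_force: 0.0
```

Run:
```python
from h import *
where(); print(bot.observe()['finger_force'])
```

```text
t 16.77 s,h,y [ 4.91 21.66 -0.03] F s,h,y [0.16 0.14 0.39] rot [-3.141 -0.261  0.034]
0.0
```

{"name": "move_arm", "arguments": {
  "series": [
    [[-0.2,0,0],[0,0,0],0],
    [[-0.4,0,0],[0,0,0],0],
    [[-0.4,0,0],[0,0,0],0]
  ]
}}

```text
clock: 17.02
position: [0.5608, 0.2092, 0.1531]
tool_rot: [-3.141, -0.261, 0.034]
force: [0.5, 0.1, -0.1]
grip_width: -0.0
finger_force: 0.2
```

{"name": "move_arm", "arguments": {
  "series": [
    [[-0.2,0,0.05],[0,0,0],0],
    [[-0.2,0,0.05],[0,0,0],0],
    [[-0.2,0,0.05],[0,0,0],0]
  ]
}}

```text
clock: 17.27
position: [0.5594, 0.2092, 0.1523]
tool_rot: [-3.141, -0.262, 0.034]
force: [2.6, -0.5, 2.8]
grip_width: 0.0004
finger_force: 1.7
```

Run:
```python
from h import *
where(); print(bot.observe()['finger_force'])
```

```text
t 17.27 s,h,y [-0.41 21.38 -0.  ] F s,h,y [ 3.24  2.08 -0.57] rot [-3.141 -0.262  0.034]
1.7146792262792587
```

{"name": "move_arm", "arguments": {
  "series": [
    [[-0.15,0,0.03],[0,0,0],0],
    [[-0.3,0,0.05],[0,0,0],0],
    [[-0.3,0,0.05],[0,0,0],0]
  ]
}}

```text
clock: 17.52
position: [0.5568, 0.2092, 0.1512]
tool_rot: [-3.14, -0.263, 0.034]
force: [5.5, -0.6, 2.8]
grip_width: 0.0001
finger_force: 3.1
```

Run:
```python
from h import *
where(); print(bot.observe()['finger_force'])
```

```text
t 17.52 s,h,y [-3.25 20.91  0.05] F s,h,y [ 5.99  1.32 -0.77] rot [-3.14  -0.263  0.034]
3.1070642732083797
```

{"name": "move_arm", "arguments": {
  "series": [
    [[-0.1,0,0.03],[0,0,0],0],
    [[-0.2,0,0.05],[0,0,0],0],
    [[-0.2,0,0.05],[0,0,0],0]
  ]
}}

```text
clock: 17.77
position: [0.5553, 0.2091, 0.1504]
tool_rot: [-3.14, -0.263, 0.034]
force: [6.8, -0.4, 4.9]
grip_width: 0.0002
finger_force: 4.1
```

Run:
```python
from h import *
where(); print(bot.observe()['finger_force'])
```

```text
t 17.77 s,h,y [-4.840e+00  2.051e+01  2.000e-02] F s,h,y [ 7.83  2.95 -0.64] rot [-3.14  -0.263  0.034]
4.130169432610273
```

{"name": "move_arm", "arguments": {
  "series": [
    [[-0.1,0,0.03],[0,0,0],0],
    [[-0.2,0,0.05],[0,0,0],0],
    [[-0.2,0,0.05],[0,0,0],0]
  ]
}}

```text
clock: 18.02
position: [0.5539, 0.2091, 0.1496]
tool_rot: [-3.14, -0.264, 0.034]
force: [8.7, -0.2, 4.1]
grip_width: 0.0001
finger_force: 4.9
```

Run:
```python
from h import *
where(); print(bot.observe()['finger_force'])
```

```text
t 18.02 s,h,y [-6.44 20.12  0.05] F s,h,y [ 9.5   1.73 -0.54] rot [-3.14  -0.264  0.034]
4.945656470954418
```

{"name": "move_arm", "arguments": {
  "series": [
    [[-0.08,0,0.03],[0,0,0],0],
    [[-0.16,0,0.05],[0,0,0],0],
    [[-0.16,0,0.05],[0,0,0],0]
  ]
}}

```text
clock: 18.27
position: [0.5527, 0.2091, 0.1488]
tool_rot: [-3.14, -0.264, 0.033]
force: [9.8, -1.7, 5.8]
grip_width: -0.0
finger_force: 5.7
```

Run:
```python
from h import *
where(); print(bot.observe()['finger_force'])
```

```text
t 18.27 s,h,y [-7.73 19.72  0.08] F s,h,y [10.93  3.08 -1.99] rot [-3.14  -0.264  0.033]
5.730282627046108
```

{"name": "move_arm", "arguments": {
  "series": [
    [[-0.05,0,0.02],[0,0,0],0],
    [[-0.1,0,0.03],[0,0,0],0],
    [[-0.1,0,0.03],[0,0,0],0]
  ]
}}

```text
clock: 18.52
position: [0.5521, 0.209, 0.1485]
tool_rot: [-3.14, -0.265, 0.033]
force: [11.9, -1.4, 6.1]
grip_width: -0.0004
finger_force: 6.5
```

Run:
```python
from h import *
where(); print(bot.observe()['finger_force'])
```

```text
t 18.52 s,h,y [-8.4  19.5   0.08] F s,h,y [13.02  2.81 -1.75] rot [-3.14  -0.265  0.033]
6.4576516672968864
```

{"name": "move_arm", "arguments": {
  "series": [
    [[-0.06,0,0.02],[0,0,0],0],
    [[-0.06,0,0.02],[0,0,0],0],
    [[-0.06,0,0.02],[0,0,0],0]
  ]
}}

```text
clock: 18.77
position: [0.5518, 0.2091, 0.1482]
tool_rot: [-3.139, -0.265, 0.033]
force: [12.6, -1.2, 6.2]
grip_width: 0.0001
finger_force: 6.9
```

Run:
```python
from h import *
where(); print(bot.observe()['finger_force'])
```

```text
t 18.77 s,h,y [-8.81 19.36  0.1 ] F s,h,y [13.75  2.69 -1.57] rot [-3.139 -0.265  0.033]
6.937573403120041
```

{"name": "move_arm", "arguments": {
  "series": [
    [[-0.07,0,0.02],[0,0,0],0],
    [[-0.07,0,0.02],[0,0,0],0],
    [[-0.07,0,0.02],[0,0,0],0]
  ]
}}

```text
clock: 19.02
position: [0.5514, 0.209, 0.148]
tool_rot: [-3.139, -0.266, 0.033]
force: [13.5, -1.8, 6.7]
grip_width: 0.0001
finger_force: 7.5
```

Run:
```python
from h import *
where(); print(bot.observe()['finger_force'])
```

```text
t 19.02 s,h,y [-9.26 19.24  0.1 ] F s,h,y [14.75  2.98 -2.21] rot [-3.139 -0.266  0.033]
7.487141713500023
```

{"name": "move_arm", "arguments": {
  "series": [
    [[-0.06,0,0.02],[0,0,0],0],
    [[-0.06,0,0.02],[0,0,0],0],
    [[-0.06,0,0.02],[0,0,0],0]
  ]
}}

```text
clock: 19.27
position: [0.5511, 0.2091, 0.1478]
tool_rot: [-3.139, -0.266, 0.033]
force: [14.8, -2.1, 7.4]
grip_width: -0.0001
finger_force: 8.1
```

Run:
```python
from h import *
where(); print(bot.observe()['finger_force'])
```

```text
t 19.27 s,h,y [-9.62 19.12  0.14] F s,h,y [16.14  3.32 -2.63] rot [-3.139 -0.266  0.033]
8.068179376423359
```

{"name": "move_arm", "arguments": {
  "series": [
    [[-0.05,0,0.02],[0,0,0],0],
    [[-0.05,0,0.02],[0,0,0],0],
    [[-0.05,0,0.02],[0,0,0],0],
    [[-0.05,0,0.02],[0,0,0],0]
  ]
}}

```text
clock: 19.6
position: [0.5508, 0.2091, 0.1476]
tool_rot: [-3.139, -0.266, 0.033]
force: [15.9, -1.8, 9.2]
grip_width: 0.0001
finger_force: 8.6
```

Run:
```python
from h import *
where(); print(bot.observe()['finger_force'])
```

```text
t 19.60 s,h,y [-9.87 19.02  0.18] F s,h,y [17.7   4.79 -2.29] rot [-3.139 -0.266  0.033]
8.61958734691143
```

{"name": "move_arm", "arguments": {
  "series": [
    [[0.3,0,0],[0,0,0],0],
    [[0.6,0,0],[0,0,0],0],
    [[1.0,0,0],[0,0,0],0],
    [[1.5,0,0],[0,0,0],0],
    [[2.5,0,0],[0,0,0],0],
    [[3.7,-0.1,-0.15],[0,0,0],0],
    [[3.7,-0.1,-0.15],[0,0,0],0],
    [[3.7,-0.1,-0.15],[0,0,0],0],
    [[3.7,-0.1,-0.15],[0,0,0],0]
  ]
}}

```text
clock: 20.35
position: [0.583, 0.2107, 0.1565]
tool_rot: [-3.141, -0.26, 0.034]
force: [0.7, -0.7, -0.2]
grip_width: 0.0003
finger_force: 0.0
```

Run:
```python
from h import *
where(); im,d,X=cloud('wrist'); np.savez('b2.npz',im=im,d=d,X=X)
old=np.load('b1.npz')['im'];new=im
def cmp(name,cx,cy,r=9):
    t=np.ascontiguousarray(old[cy-r:cy+r+1,cx-r:cx+r+1]); res=cv2.matchTemplate(np.ascontiguousarray(new[cy-r-14:cy+r+15,cx-r-14:cx+r+15]),t,cv2.TM_SQDIFF)
    mn,_,loc,_=cv2.minMaxLoc(res); print(name,'shift',loc[0]-14,loc[1]-14,'rms',(mn/t.size)**.5)
cmp('pinL',225,197);cmp('pinM',359,197);cmp('screwL',205,182,6);cmp('screwR',303,182,6);cmp('lampL',291,197,7)
```

```text
t 20.35 s,h,y [23.48 19.23  0.75] F s,h,y [ 0.57 -0.39 -0.76] rot [-3.141 -0.26   0.034]
pinL shift -1 -10 rms 10.712174966867169
pinM shift 3 -10 rms 9.712344716349223
screwL shift -2 -11 rms 17.650955017158463
screwR shift 1 -11 rms 11.668667058709906
lampL shift 1 -10 rms 10.835674960603601
```

{"name": "move_arm", "arguments": {
  "series": [
    [[0.3,0,-2],[0,0,0],0],
    [[0,0,-5],[0,0,0],0],
    [[-2,0,-5.5],[0,0,0],0],
    [[-4.5,0,-5.5],[0,0,0],0],
    [[-7,0.05,-5],[0,0,0],0],
    [[-7.2,0.05,-2.5],[0,0,0],0],
    [[-7.2,0.05,0.1],[0,0,0],0],
    [[-7.2,0.05,0.1],[0,0,0],0],
    [[-6.4,0.05,0.1],[0,0,0],0],
    [[-5.8,0.05,0.1],[0,0,0],0],
    [[-5.5,0.05,0.1],[0,0,0],0],
    [[-5.5,0.05,0.1],[0,0,0],0]
  ]
}}

```text
clock: 21.4
position: [0.532, 0.2087, 0.1433]
tool_rot: [-3.14, -0.263, 0.033]
force: [0.2, -0.3, -0.3]
grip_width: -0.0002
finger_force: 0.0
```

Run:
```python
from h import *
where(); print(bot.observe()['finger_force']); tog()
```

```text
t 21.40 s,h,y [-29.15  19.72   0.44] F s,h,y [ 0.11 -0.38 -0.33] rot [-3.14  -0.263  0.033]
0.037798384328198154
0 1035 s range [-20.7 -16.6 -12.1  -7.7  -5.6] h [21.6 29.3 39. ]
-90 693 s range [12.7 16.8 19.5 22.1 23.9] h [20.8 26.5 28.4]
```

{"name": "move_arm", "arguments": {
  "series": [
    [[0.15,0,0],[0,0,0],0],
    [[0.3,0,0],[0,0,0],0],
    [[0.3,0,0],[0,0,0],0]
  ]
}}

```text
clock: 21.7
position: [0.5338, 0.2087, 0.1428]
tool_rot: [-3.141, -0.261, 0.034]
force: [-2.2, -1.0, -0.2]
grip_width: 0.0002
finger_force: 0.5
```

{"name": "move_arm", "arguments": {
  "series": [
    [[0.15,0,0],[0,0,0],0],
    [[0.3,0,0],[0,0,0],0],
    [[0.3,0,0],[0,0,0],0]
  ]
}}

```text
clock: 21.95
position: [0.5369, 0.209, 0.1435]
tool_rot: [-3.141, -0.262, 0.034]
force: [-1.4, -0.7, 0.0]
grip_width: -0.0003
finger_force: 0.4
```

Run:
```python
from h import *
where(); print(bot.observe()['finger_force']); tog()
```

```text
t 21.95 s,h,y [-24.42  18.66   0.5 ] F s,h,y [-1.38  0.41 -0.67] rot [-3.141 -0.262  0.034]
0.43328499552444555
0 1033 s range [-16.1 -11.9  -7.3  -3.2  -1.5] h [22.1 30.1 39. ]
-90 657 s range [12.8 17.2 19.6 22.1 24. ] h [21.3 26.6 28.5]
```

{"name": "move_arm", "arguments": {
  "series": [
    [[0.2,0,0],[0,0,0],0],
    [[0.4,0,0],[0,0,0],0],
    [[0.6,0,0],[0,0,0],0],
    [[0.8,0,0],[0,0,0],0],
    [[1.0,0,0],[0,0,0],0],
    [[1.2,0,0],[0,0,0],0],
    [[1.4,0,0.02],[0,0,0],0],
    [[1.6,0,0.04],[0,0,0],0],
    [[1.8,0,0.06],[0,0,0],0],
    [[1.8,0,0.06],[0,0,0],0]
  ]
}}

```text
clock: 22.83
position: [0.5546, 0.2095, 0.1476]
tool_rot: [-3.141, -0.262, 0.034]
force: [-0.2, -0.8, 0.5]
grip_width: -0.0003
finger_force: 0.0
```

Run:
```python
from h import *
where(); print(bot.observe()['finger_force']); tog()
```

```text
t 22.83 s,h,y [-6.22 17.99  0.44] F s,h,y [-0.09  0.52 -0.79] rot [-3.141 -0.262  0.034]
0.0
0 999 s range [ 2.1  6.1 10.6 15.  17.3] h [23.1 29.1 39.1]
-90 610 s range [14.2 17.8 20.3 22.8 23.9] h [20.8 26.5 28.4]
```

{"name": "move_arm", "arguments": {
  "series": [
    [[0.15,0,0.02],[0,0,0],0],
    [[0.3,0,0.04],[0,0,0],0],
    [[0.45,0,0.06],[0,0,0],0],
    [[0.45,0,0.06],[0,0,0],0]
  ]
}}

```text
clock: 23.22
position: [0.559, 0.2096, 0.1481]
tool_rot: [-3.141, -0.262, 0.034]
force: [1.0, -0.2, -1.0]
grip_width: -0.0006
finger_force: 0.0
```

Run:
```python
from h import *
where(); print(bot.observe()['finger_force']); tog()
```

```text
t 23.22 s,h,y [-1.86 17.41  0.46] F s,h,y [ 0.75 -1.2  -0.24] rot [-3.141 -0.262  0.034]
0.0
0 1021 s range [ 6.5 10.4 17.6 22.1 25.2] h [21.3 26.8 38.9]
-90 609 s range [14.2 18.1 20.6 22.9 24. ] h [20.7 26.5 28.5]
```

{"name": "move_arm", "arguments": {
  "series": [
    [[0.1,0,0.02],[0,0,0],0],
    [[0.2,0,0.04],[0,0,0],0],
    [[0.2,0,0.04],[0,0,0],0]
  ]
}}

```text
clock: 23.52
position: [0.5609, 0.2098, 0.1482]
tool_rot: [-3.141, -0.262, 0.034]
force: [0.3, 0.6, 0.4]
grip_width: -0.0003
finger_force: 0.0
```

Run:
```python
from h import *
where(); print(bot.observe()['finger_force']); tog()
```

```text
t 23.52 s,h,y [-1.000e-02  1.702e+01  5.000e-01] F s,h,y [0.39 0.32 0.59] rot [-3.141 -0.262  0.034]
0.0
0 1053 s range [ 8.3 12.3 17.8 22.3 25.3] h [21.2 26.7 38.8]
-90 563 s range [14.5 18.2 20.5 22.9 24.1] h [21.  26.5 28.4]
```

{"name": "move_arm", "arguments": {
  "series": [
    [[-0.5,0,0],[0,0,0],0],
    [[-1.1,0,-0.05],[0,0,0],0],
    [[-1.6,0.04,-0.08],[0,0,0],0],
    [[-1.6,0.04,-0.08],[0,0,0],0],
    [[-1.6,0.04,-0.08],[0,0,0],0]
  ]
}}

```text
clock: 23.98
position: [0.5447, 0.2089, 0.1449]
tool_rot: [-3.141, -0.261, 0.035]
force: [0.0, 0.4, -0.1]
grip_width: -0.0002
finger_force: 0.0
```

Run:
```python
from h import *
where(); tog(); im,d,X=cloud('wrist'); np.savez('a3.npz',im=im,d=d,X=X)
old=np.load('a2.npz')['im'];new=im
def cmp(name,cx,cy,r=9):
    t=np.ascontiguousarray(old[cy-r:cy+r+1,cx-r:cx+r+1]); res=cv2.matchTemplate(np.ascontiguousarray(new[cy-r-14:cy+r+15,cx-r-14:cx+r+15]),t,cv2.TM_SQDIFF)
    mn,_,loc,_=cv2.minMaxLoc(res); print(name,'shift',loc[0]-14,loc[1]-14,'rms',(mn/t.size)**.5)
cmp('pinL',220,124,10);cmp('screwL',198,108,6);cmp('lampL',293,125,7)
g=lambda a,cx,cy:cv2.cvtColor(np.ascontiguousarray(a),cv2.COLOR_RGB2GRAY)[cy-13:cy+14:2,cx-14:cx+15:2]
print(g(old,220,124));print(g(new,220,124))
```

```text
t 23.98 s,h,y [-16.52  18.     0.22] F s,h,y [-0.01 -0.1   0.36] rot [-3.141 -0.261  0.035]
0 1074 s range [-8.1 -4.2 17.5 21.8 25.1] h [21.  26.8 38.9]
-90 627 s range [14.2 17.6 20.  22.5 24. ] h [21.3 26.5 28.4]
pinL shift 0 -1 rms 5.746470210404187
screwL shift 0 -1 rms 10.635710751767663
lampL shift 0 -1 rms 6.5197136951454135
[[ 51  52  55  53  53  56  61  62  58  53  52  52  50  46  47]
 [ 55  54  49  57  83 117 134 135 125 108  69  46  50  49  47]
 [ 52  51  59 115 147 162 167 163 147 135 133  88  52  49  45]
 [ 53  56 114 165 182 186 184 167 156 139  97 110  63  46  51]
 [ 55  73 158 185 185 183 182 162 158 157 145  83  70  55  49]
 [ 53 113 178 185 185 164 160 158 157 158 158 115  76  44  36]
 [ 51 141 184 184 173 160 158 158 158 158 159 139  82  51  15]
 [ 52 150 185 184 166 158 159 157 158 157 158 152  81  55  28]
 [ 52 133 183 184 167 158 158 157 158 157 158 155  79  51  24]
 [ 55  93 181 185 168 160 160 158 157 157 157 135  77  46  28]
 [ 53  54 159 184 183 183 166 157 157 158 155  95  68  24  23]
 [ 52  50  80 165 185 185 165 157 158 155 118  76  43  30  15]
 [ 50  52 
[... 299 characters left out ...]
0  49]
 [ 53  53 120 172 185 187 185 168 159 158 121  85  61  46  48]
 [ 50  74 166 186 185 176 174 165 159 157 156  98  73  57  43]
 [ 56 112 181 185 184 165 158 157 159 157 157 135  75  55  26]
 [ 48 128 184 185 177 159 158 158 158 157 158 154  87  56  11]
 [ 49 129 185 186 168 159 157 157 158 157 159 156  90  62  23]
 [ 54 102 181 184 166 158 158 158 157 157 157 155  84  53  23]
 [ 52  69 172 185 177 171 163 158 159 157 157 135  80  42  22]
 [ 52  51 128 181 185 186 170 157 157 159 154  92  59  27  25]
 [ 54  49  58 130 176 184 181 159 156 147 105  68  32  22  24]
 [ 54  54  53  54  99 149 166 134 115  88  59  34  22  23  32]
 [ 52  48  50  51  50  59  69  81  80  57  48  46  49  44  43]]
```

Run:
```python
import numpy as np,cv2
for f,c in (('b1',[(225,197),(359,197)]),('b2',[(224,187),(361,187)])):
    a=cv2.cvtColor(np.load(f+'.npz')['im'],cv2.COLOR_RGB2GRAY).astype(float)
    for (x,y) in c:
        p=a[y-16:y+17,x-18:x+19]; ring=p>75; disc=p>150
        v,u=np.nonzero(ring);dv,du=np.nonzero(disc)
        print(f,'dome cx,cy %.1f %.1f n%d'%(u.mean(),v.mean(),ring.sum()),'disc d %.2f %.2f n%d'%(du.mean()-u.mean(),dv.mean()-v.mean(),disc.sum()))
print(cv2.cvtColor(np.load('b2.npz')['im'],cv2.COLOR_RGB2GRAY)[174:202:2,209:240:2])
```

```text
b1 dome cx,cy 16.3 15.2 n421 disc d -0.80 2.05 n234
b1 dome cx,cy 17.2 15.7 n485 disc d 0.95 1.36 n179
b2 dome cx,cy 16.1 15.1 n446 disc d -0.74 2.23 n255
b2 dome cx,cy 17.8 15.3 n514 disc d 1.19 1.34 n215
[[ 45  43  41  43  44  50  61  63  56  43  44  39  38  41  36  43]
 [ 46  38  44  46  85 120 128 136 129 112  78  39  37  42  34  38]
 [ 43  43  44 104 134 141 143 137 133 132 132  92  46  33  40  41]
 [ 42  42  89 136 150 159 165 141 113  95  93  82  53  37  42  41]
 [ 41  53 125 155 182 176 175 164 159 139 102  82  82  35  31  37]
 [ 40  58 138 181 186 167 159 160 160 159 145  95  75  35  23  37]
 [ 37  59 162 185 169 158 158 158 159 159 158 126  78  44  22  35]
 [ 42  53 171 186 183 160 158 160 160 159 159 140  76  41  27  33]
 [ 47  48 165 187 184 163 160 162 159 159 160 145  78  26  19  21]
 [ 43  40 123 183 185 182 176 159 159 157 159 135  54  25  23  28]
 [ 42  43  59 148 181 187 183 159 159 158 155  88  19  22  38  45]
 [ 42  48  44  80 139 169 177 170 167 159  97  35  33  33  41  38]
 [ 42  42  38  45  57  93 121 123 107  70  45  38  39  42  43  42]
 [ 44  42  44  45  41  41  39  44  36  45  42  36  41  39  38  40]]
```

{"name": "move_arm", "arguments": {
  "series": [
    [[-1,0,-2],[0,0,0],0],
    [[-2,0,-5],[0,0,0],0],
    [[-3,2,-9],[0,0,0],0],
    [[-4,5,-13],[0,0,0],0],
    [[-6,9,-16],[0,0,0],0],
    [[-8,13,-18],[0,0,0],0],
    [[-10,17,-18],[0,0,0],0],
    [[-12,21,-18],[0,0,0],0],
    [[-12,25,-18],[0,0,0],0],
    [[-12,29,-18],[0,0,0],0],
    [[-12,29,-18],[0,0,0],0],
    [[-12,29,-18],[0,0,0],0],
    [[-12,29,-18],[0,0,0],0]
  ]
}}

```text
clock: 25.17
position: [0.3926, -0.088, 0.2877]
tool_rot: [-3.141, -0.262, 0.031]
force: [0.1, 1.0, -0.7]
grip_width: 0.0001
finger_force: 0.0
```

Run:
```python
from h import *
where()
for n_ in ('side','top'):
    im,d,X=cloud(n_); np.savez(n_+'9.npz',im=im,d=d,X=X); o=np.load(n_+'.npz')['im']; p=bot.camera_params(n_); f=192/np.tan(np.radians(p['fovy'])/2)
    for k in (0,-90,-180):
        q=np.array(p['R'])@at(50,-8,20+k)+np.array(p['t']); u,v=int(round(q[0]/q[2]*f+p['cx'])),int(round(q[1]/q[2]*f+p['cy']))
        g=lambda a:a[v-5:v+6,u-6:u+7].mean(-1).astype(int)
        A,B=g(o),g(im); print(n_,k,(u,v),'diff',np.abs(A-B).mean().round(2),np.abs(A-B).max())
        if k==0: print(A);print(B)
```

```text
t 25.17 s,h,y [-135.91  197.85 -291.47] F s,h,y [-0.04 -0.67  0.95] rot [-3.141 -0.262  0.031]
side 0 (191, 215) diff 3.98 18
[[159 160 162 162 132  66  40  47  46  44  46  45  44]
 [161 161 158 133  69  55  80  87  78  55  44  45  44]
 [158 131  66  34  47  93 116 108 108  89  42  44  44]
 [100  51  38  40  79 117 117 111 113  92  48  44  46]
 [100  72  41  47  88 114 111 109 109  90  52  42  43]
 [130 100  41  54  86 100  89  84  77  59  46  40  44]
 [ 52  45  43  43  67  96  93  75  67  60  49  44  43]
 [ 41  42  44  46  45  54  68  74  68  53  44  44  43]
 [ 50  42  45  45  46  42  41  43  41  43  46  44  44]
 [103  43  43  45  43  45  44  44  44  44  43  44  45]
 [141  81  45  43  45  44  44  44  44  44  42  42  44]]
[[166 168 170 170 137  69  43  49  49  46  46  48  48]
 [169 169 167 140  72  59  85  91  81  58  45  47  48]
 [167 137  70  36  50  98 127 116 114  94  44  47  47]
 [105  54  41  42  83 129 132 115 120  98  52  46  47]
 [105  76  43  49  93 130 129 113 114  95  55  44  48]
 [137 105  45  55  89 102  89  91  82  63  49  45  47]
 [ 55  50  46  45  69 101  99  77  70 
[... 907 characters left out ...]
12   9  10   9   9  12  10  10]]
[[125  98  83  79  80  82  84  82  82  73  71  70  69]
 [ 94  66  54  35  29  29  29  28  29  22  20  18  19]
 [ 89  78  75  42  15  14  18  20  16  12  13  13  12]
 [ 83  56  53  31  24  46  55  46  28  17  15  13  14]
 [ 86  39  22  23  54  88  92  70  42  18  13  14  14]
 [ 90  36  12  33  79  99  94  78  57  25  12  10  15]
 [ 90  36  12  34  85  93  87  80  60  30   9  11  14]
 [ 89  37  12  25  64  87  84  72  50  20  10  13  14]
 [ 88  37  15  12  32  53  53  42  28  12  12  12  15]
 [ 87  36  13  11  14  23  24  16  16  11  11  13  14]
 [ 90  39  16  15  12  13  14  10  10  13  12  13  12]]
top -90 (216, 184) diff 3.7 9
top -180 (249, 183) diff 3.73 9
```

Run:
```python
import numpy as np
for n_,P in (('top',[(182,185),(216,184),(249,183)]),('side',[(191,215),(219,197),(245,180)])):
    for f in (n_,n_+'9'):
        a=np.load(f+'.npz')['im'].mean(-1)
        for (u,v) in P[:]:
            print(f,(u,v));print(a[v-4:v+5,u-4:u+5].astype(int)) if n_=='top' or u==219 else 0
```

```text
top (182, 185)
[[50 32 25 24 25 26 25 21 18]
 [69 37 15 12 15 17 15  9 10]
 [49 27 23 42 50 42 27 15 10]
 [20 22 49 75 81 60 37 17 11]
 [ 9 28 71 84 79 69 49 23  9]
 [11 31 75 84 79 71 52 26  7]
 [12 22 57 77 75 66 45 20  8]
 [11 12 28 47 47 38 24 13 12]
 [11 11 14 20 20 17 11 10 13]]
top (216, 184)
[[43 29 25 24 24 24 25 25 26]
 [41 16  6 10 13 11  7  9  9]
 [29 16 28 42 41 27 18 13 13]
 [16 34 65 80 73 52 30 18 10]
 [17 49 82 85 78 68 41 13 11]
 [19 52 84 85 76 69 40 13  9]
 [13 43 81 87 76 60 31  9 10]
 [11 24 52 61 54 34 15 10 12]
 [ 7 12 21 26 21 14 10 10 12]]
top (249, 183)
[[44 38 36 36 38 36 29 24 26]
 [47 21  8  9 12  8 10  9  9]
 [40 17 17 32 37 32 20 13  7]
 [16 16 42 67 73 65 41 16 11]
 [ 8 30 69 84 80 74 52 24 13]
 [ 7 34 73 84 78 72 52 23 10]
 [ 7 27 64 82 80 70 46 19 11]
 [ 6 18 38 58 69 57 30 12  9]
 [ 9 11 13 25 35 26 16 11 11]]
top9 (182, 185)
[[54 35 29 29 29 28 29 22 20]
 [75 42 15 14 18 20 16 12 13]
 [53 31 24 46 55 46 28 17 15]
 [22 23 54 88 92 70 42 18 13]
 [12 33 79 99 94 78 57 25 12]
 [12 34 85 93 87 80 60 30  9]
 [12 25 64 87 84 72 50 20 10]
 [15 12 32 53 53
[... 721 characters left out ...]
85  49]
 [ 36  39  55 109 138 124 111  91  53]
 [ 51  42  75 113 117 107 108  89  50]
 [ 51  39  75 108 101  84  78  66  48]
 [ 43  42  52  82  93  87  95  77  45]
 [ 44  44  43  54  70  74  66  52  42]
 [ 41  44  43  43  42  42  43  42  43]
 [ 43  41  44  43  44  44  42  44  42]]
side (245, 180)
side9 (191, 215)
side9 (219, 197)
[[166 148  99  52  60  70  64  56  46]
 [137  70  39  71 108 117 112  89  51]
 [ 39  40  59 113 145 131 117  96  55]
 [ 53  43  79 118 123 112 114  94  51]
 [ 51  46  79 112 106  89  82  68  52]
 [ 45  46  55  87  97  92 101  80  47]
 [ 47  47  46  58  74  79  71  54  45]
 [ 46  47  46  46  44  45  44  44  44]
 [ 46  45  47  46  47  46  47  46  45]]
side9 (245, 180)
```

Run:
```python
from h import *
X=np.load('top9.npz')['X']; p=X-SLOT; S,Y,H=[(p@v)*1000 for v in (es,ey,n)]
for k in (0,-90,-180):
    t=(abs(Y-k)<12)&(H>18)&(H<36)&(abs(S)<34); print(k,t.sum(),np.median(S[t]).round(1))
print(bot.job_done())
```

```text
0 34 17.3
-90 36 16.7
-180 30 -19.9
the job is handed in; nothing more can be done
None
```

I handed the job in with the tripped breaker's toggle fully on and released, but I can't be sure the latch set. I pressed it to a firm stop twice, peaking at about 18 N. On the throw it never showed the expected 3–10 N or a snap near centre, only a late jump to on. The dome over the pin changed too little to tell whether the pin had dropped. The other two toggles measured unchanged.

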